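# Hardness reading on a welded coupon held in a tilted positioner

## Robot

A 6-joint arm with a two-finger parallel gripper is mounted at the origin on the work surface. World frame = base frame: x ahead of the robot, y to its left, z up, the work surface at z = 0. Lengths are in mm, angles in rad, forces in N, time in s.
With the tool pointing down it reaches from about 350 to 725 mm from the base axis. Payload 6 kg.
Tool frame: the origin (TCP) lies between the finger pads; the fingertips stand 19 mm ahead of it and the grasp point (between the pads) is the TCP; z points along the fingers, y is the direction in which the jaws open and shut (so a half turn about z gives the same grasp; the last joint's range is limited). The gripper opens to 85 mm and grips with 20 to 120 N. Pads are 22 mm wide; open, the fingers measure 114 mm over their backs; the gripper's body (76 mm by 85 mm) begins 54 mm behind the grasp point. The pads swing forward as they close: fully open they stand 13 mm farther back than shut.
Start: joints at [-0.873, 0.04, 0.085, 0, -1.615, -0.334], TCP at [213.505, -560.706, 250.261] pointing down, gripper open.
Joint ranges: [-2.56, 2.56], [-1.29, 2.01], [-1.08, 1.49], [-3.29, 1.98], [-2.81, -0.18], [-2.99, 2.99]. Speed limits (rad/s): [2.57, 2.57, 3.01, 3.14, 3.14, 3.14].

## Interface

Orientations are given as [roll, pitch, yaw] about the fixed x, y, z axes, in that order (R = Rz(yaw) Ry(pitch) Rx(roll)).
In Python, from plant import status, optics, ticket gives the robot as it stands.
- The arm moves only by the tool move_arm, never from a script. Its argument "commands" is one flat list of numbers, 5 for each row, row after row: the finger opening in cm, from 0 to 8.54, then the shift along the tool's x, y, z in cm, then the turn about the tool's z in degrees. In form: [gripper, tx, ty, tz, yaw, gripper, tx, ty, tz, yaw, ...]. A call has 1 to 8 rows; each row is the pose to reach, as a shift and turn from the pose measured when the call began, along the tool's axes at that moment; what a row does not reach only later rows make up. A row lasts 1/8 s, in which the tool goes at most 62.5 mm and 10.7 degrees, less where a joint would pass 70% of its speed; a pose out of reach is approached as far as the arm can. A call with a gripper value outside its range is refused whole. The fingers move at their own pace and stop on an object; the grip force is fixed at half the most. Time passes only in rows, so rows that repeat a pose let the fingers close. It gives the time, the measured TCP pose, the force and the opening at its end, in the units of the state.
- status.read_state(): the state, without advancing time (a new reading comes with each control period).
- optics.camera(name): name is "side" or "top"; returns a dict with "img" (400x640x3 uint8, red, green, blue), "depth" (400x640 float32, mm along the optical axis (not along the pixel's ray), 0 where there is no reading), "intrinsics" (3x3 intrinsics, pixels), "k1" (the pictures are not rectified: a ray, as slopes to the right and down, at radius r is drawn at 1 + k1 r^2 times it, then the intrinsics apply), "world_from_camera" (4x4, takes a point from camera to world coordinates). Camera axes: x right, y down, z forward; pixel columns grow to the right and rows downward; lengths in mm; the calibration is good to about 2 mm. A picture is of the moment at which its call begins.
- ticket.hand_in(): hands the job in, once; it reports no verdict.
The state is a dict: "t": time; "joint_pos": joint angles; "joint_velocities": joint speeds; "joint_efforts": joint torques, N m; "eef_pos": TCP position; "tcp_rot": TCP orientation; "contact_force": force on the tool from outside, world axes, zero at the start; "torque": the same for the moment, N m; "finger_gap": finger opening in mm.
Only numpy, scipy, OpenCV 4.12 (cv2) and the standard library are available. Lean on these libraries where they do the work, as an engineer would, in place of code of your own. Each camera call takes 0.05 s, during which the arm holds its last target.

## Task

Take a hardness reading on the welded plate clamped to the tilted positioner: pick up the tester with the flat round foot, set it squarely on the bright dressed spot, press it down to its first stop and pause there about a second, then press on firmly to its second stop and keep it there about a second, without ramming it. Then lift it clear and stand it gently back upright on the rubber mat, leaving the other things and the positioner's setting as they are.

Things in the scene. Friction and masses are not known exactly. Their poses are not given: they have to be found in the camera images.
- flat_tester: Hand-held spring-loaded hardness tester with the flat round foot, 0.35 to 0.5 kg, 140 mm tall. Origin: centre of the underside of the unpressed foot, z up its axis. In mm up z: foot disc 56 diameter, 0-8; column 22 diameter, 8-26; skirt 42 diameter, 26-42; barrel 36 diameter, 42-86, with a dial 42 diameter reaching 38 out on its -x side; shoulder 50 diameter, 86-94; then the grip to 140.
- tester_grip (a point): Middle of the black ribbed hand grip of the flat-foot tester, on its axis, 117 above its origin: a cylinder 34 in diameter and 46 long, open at the top, standing on the shoulder (50 diameter), on which fingertips may bear. Hold it here.
- first_stage (a joint): Soft first stage of the flat-foot tester, m: 0 at rest, 0.010 at the first stop. Pushing its body along its axis against a surface sends the foot up into it: the soft spring takes 6 N to start and 8 N at 10 mm. At this first stop nothing more moves until 13 N. It springs back when let go.
- second_stage (a joint): Stiff second stage of the flat-foot tester, m: 0 until the first stop is passed, 0.006 at the hard second stop. The stiff spring takes 13 N to start and 19 N at 6 mm. The dial pointer turns only during this stage. It springs back when let go.
- foot_face (a point): Centre of the underside of the flat-foot tester's moving foot; z along the tester's axis, towards its grip.
- spot (a point): Centre of the bright ground spot (36 diameter) on the dark steel welded plate (180 x 110 x 12), on its surface; z is the plate's outward normal, leaning 24 to 37 degrees from vertical, roughly towards the robot. x runs along the plate's 180 from the spot (40 from that end) to the weld bead, 50 away. Beyond the bead two strap clamps stand up to 22 above the surface at x = 100, y = +/-62.
- bead (a point): Middle of the weld bead (15 wide, 108 long along y, 2 high) across the plate, in the axis of the faceplate; same axes as the spot.
- positioner: Bench-top welding positioner, fixed: blue base 250 x 270, two blue cheeks holding the level tilt axis 130 above the bench, steel faceplate 210 diameter with the clamped plate. Origin on the bench under the middle of the tilt axis, which is its y; its -x side roughly faces the robot. Tilt and faceplate are locked by gears. It reaches 165 to either side in y and 240 in height.
- mat: Black rubber mat 200 (x) x 260 (y) x 5 thick, fixed, on which both testers stand. Origin at the centre of its underside; the upper face is 5 above the origin.
- vee_tester: The other hand-held tester, for pipe: the same body, but on a rectangular 74 x 38 foot with a V notch underneath, and 154 tall. Stands on the mat 125 to 170 from the flat-foot tester; not to be used. Origin at the centre of its underside, z up.
- test_block: Bystander on the mat: steel disc, 60 diameter, 12 high. Origin under its centre.
- pipe_offcut: Bystander on the mat: upright dark pipe piece, 42 diameter, 62 high. Origin under its centre.
- paste_tin: Bystander on the bench: white jar, 64 diameter, 60 high. Origin under its centre.
- chipping_hammer: Bystander lying on the bench: hammer, 270 long. Origin under it, x along the handle.
- wire_brush: Bystander lying on the bench: brush, 240 long. Origin under it, x along the handle.
- magnet_square: Bystander standing on the bench: triangular welding magnet, 100 x 18 x 100 high. Origin under its centre.

How it is judged (in metres and radians):
On the way, in this order (a step that is already met when the one before it is completed fails the run):
1. flat-foot tester square on the spot (foot centre within 10 mm, axis within 5 degrees of the normal), held 0.6 s at its first stop: soft stage over 9 mm, stiff stage under 1 mm (angle between the z axis of flat_tester and the z axis of spot, either way round below 0.09 rad and horizontal distance between foot_face and spot below 0.01 m and distance between foot_face and spot below 0.012 m and contact force between flat_tester and positioner above 4 N and value of joint first_stage above 0.009 m and value of joint second_stage below 0.001 m), for 0.6 s.
2. still square on the spot, it is pressed to its second stop (stiff stage at least 5.2 of 6 mm) and held there for 0.6 s (angle between the z axis of flat_tester and the z axis of spot, either way round below 0.09 rad and horizontal distance between foot_face and spot below 0.01 m and distance between foot_face and spot below 0.012 m and contact force between flat_tester and positioner above 4 N and value of joint second_stage above 0.0052 m), for 0.6 s.
3. released and lifted clear of the plate (value of joint each of first_stage, second_stage below 0.001 m and distance between foot_face and spot above 0.03 m and contact force between flat_tester and positioner below 0.1 N), for 0.1 s.
At the end, for the whole second after the job is handed in: The flat-foot tester is unpressed, upright within 3.5 degrees and at rest with its foot on the rubber mat (foot centre over the mat) (x of foot_face in the frame of mat between -0.1 and 0.1 m and y of foot_face in the frame of mat between -0.13 and 0.13 m and height (world z) of foot_face between 0.002 and 0.009 m and angle between flat_tester's own z axis and vertical below 0.06 rad and value of joint first_stage below 0.0015 m and value of joint second_stage below 0.001 m and linear speed of flat_tester below 0.02 m/s and angular speed of flat_tester below 0.2 rad/s); the robot touches nothing.
It fails at once if the tester is rammed, leaned on or dropped: more than 40 N between it and the positioner's plate or the mat (contact force between flat_tester and positioner above 40 N or contact force between flat_tester and mat above 40 N).
It fails at once if the tester falls over (leans more than 70 degrees) (angle between flat_tester's own z axis and vertical above 1.22 rad).
It fails at once if the positioner's setting is changed: the spot moves more than 6 mm (distance of spot from where it was at the start of the episode above 0.006 m).
It fails at once if the V-foot tester is moved more than 20 mm or tipped (distance of vee_tester from where it was at the start of the episode above 0.02 m or angle between vee_tester's own z axis and vertical above 0.35 rad).
It fails at once if another thing is moved more than 30 mm (distance of any of test_block, pipe_offcut, paste_tin, chipping_hammer, wire_brush, magnet_square from where it was at the start of the episode above 0.03 m).
It also fails if it takes over 72 s, if anything falls off the work surface, if the arm or the gripper's body presses on something with over 40 N, if the wrist force passes 120 N, or if a joint passes its speed limit or range.

## Working session

There is one attempt and no reset: what is moved stays moved. The work goes in short steps, Python scripts to look and compute and a tool call to move; the robot and the scene stay as the last step left them, time stands still between calls to the robot, and variables do not carry over. Pictures are saved under pics/ and viewed, and the job is handed in when it is done.

Besides the shell and the picture viewer there is one more tool, called after "Emit:" in YAML: its name, and indented under it one key for each argument. move_arm: Moves the arm, as the interface text tells. Its arguments: {"type":"object","properties":{"commands":{"type":"array"}},"required":["commands"]}

```bash
ls -la; mkdir -p pics; cat > h.py <<'E'
import sys; sys.path.insert(0,'.')
import numpy as np, cv2
from scipy.spatial.transform import Rotation as Rn
from plant import status, optics, ticket
def R(s): return Rn.from_euler('xyz',s['tcp_rot']).as_matrix()
def grab(n,tag):
    c=optics.camera(n); cv2.imwrite(f'pics/{tag}.png',c['img'][:,:,::-1]); np.savez(f'pics/{tag}.npz',**c); return c
def pts(c):
    K=c['intrinsics'];h,w=c['depth'].shape
    uv=np.mgrid[0:h,0:w][::-1].reshape(2,-1).T.astype(float)
    xy=np.stack([(uv[:,0]-K[0,2])/K[0,0],(uv[:,1]-K[1,2])/K[1,1]],1)
    d=xy.copy()
    for _ in range(8): d=xy/(1+c['k1']*(d**2).sum(1,keepdims=True))
    z=c['depth'].reshape(-1,1)
    p=np.hstack([d*z,z]); T=c['world_from_camera']
    P=p@T[:3,:3].T+T[:3,3]; P[z[:,0]<=0]=np.nan
    return P.reshape(h,w,3)
E
python3 - <<'E'
from h import *
s=status.read_state(); print(s); print(R(s))
for n in('side','top'):
    c=grab(n,n+'0'); print(n,c['intrinsics'].tolist(),c['k1'],c['world_from_camera'].round(3).tolist())
E
```

```text
total 12
drwxr-xr-x  3 agent agent 4096 Dec  7 14:03 .
drwxr-xr-x 23 root  root  4096 Dec  7 14:03 ..
drwxr-xr-x  2 agent agent 4096 Dec  7 14:03 pics
{'t': 0.0, 'joint_pos': array([-8.73308029e-01,  4.08347107e-02,  8.38321405e-02, -4.69001738e-04,
       -1.61550484e+00, -3.33679756e-01]), 'joint_velocities': array([ 0.00165581,  0.00063164,  0.0021782 ,  0.00044459, -0.00038058,
       -0.00061238]), 'joint_efforts': array([-1.25402865e-03, -3.68208539e+01,  3.47415698e+01,  6.93256214e+00,
       -5.47787145e-03, -5.13683005e-06]), 'eef_pos': array([ 213.47058741, -560.43223938,  249.27655523]), 'tcp_rot': array([ 3.13982248e+00, -1.17693594e-04, -2.77776345e+00]), 'contact_force': array([-0.21207528, -0.58631211,  0.38374739]), 'torque': array([ 0.05518793,  0.01261454, -0.00467018]), 'finger_gap': 85.39237621504648}
[[-9.34541028e-01 -3.55854632e-01 -7.39914508e-04]
 [-3.55855382e-01  9.34539645e-01  1.61241641e-03]
 [ 1.17693594e-04  1.77017185e-03 -9.99998426e-01]]
side [[514.4322025502408, 0.0, 316.2883509189524], [0.0, 514.4322025502408, 202.9256752700029], [0.0, 0.0, 1.0]] -0.07784253125034658 [[0.935, 0.338, -0.11, 696.241], [0.356, -0.886, 0.297, -478.295], [0.003, -0.316, -0.949, 1626.462], [0.0, 0.0, 0.0, 1.0]]
top [[388.3323858604178, 0.0, 326.1866932365594], [0.0, 388.3323858604178, 197.7200429190325], [0.0, 0.0, 1.0]] 0.025074534333273432 [[0.026, -0.988, 0.151, 376.472], [-1.0, -0.028, -0.011, 3.457], [0.015, -0.151, -0.988, 1216.936], [0.0, 0.0, 0.0, 1.0]]
```

View pics/side0.png

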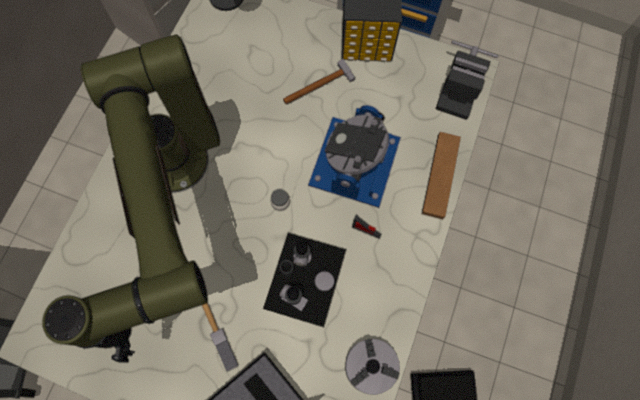

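View pics/top0.png

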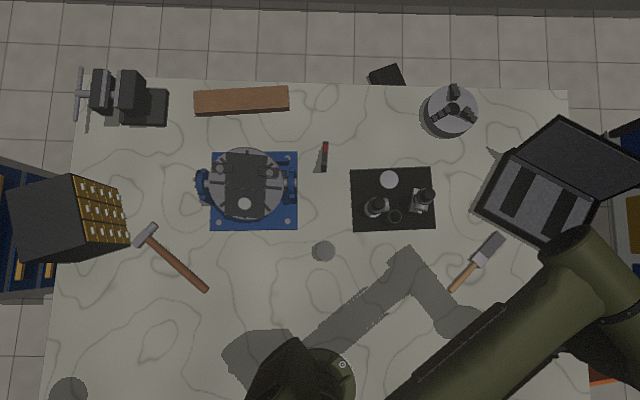

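The side view shows the mat around (305,280) and the positioner around (355,150). In the top view the mat is around (393,198) and the positioner around (250,190). I'll zoom in on both.

```bash
python3 - <<'E'
import cv2,numpy as np
a=cv2.imread('pics/side0.png');b=cv2.imread('pics/top0.png')
f=lambda im,x0,y0,w,h,k:cv2.resize(im[y0:y0+h,x0:x0+w],None,fx=k,fy=k,interpolation=cv2.INTER_CUBIC)
cv2.imwrite('pics/z1.png',np.hstack([f(a,255,225,100,110,4),f(a,300,95,100,110,4)]))
cv2.imwrite('pics/z2.png',np.hstack([f(b,345,155,100,90,4),f(b,190,140,110,90,4)[:, :400]]))
E
```

```text
(no output)
```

View pics/z1.png

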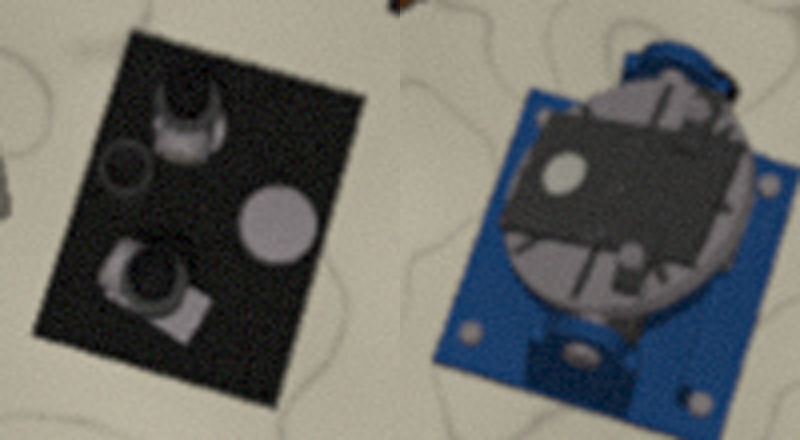

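View pics/z2.png

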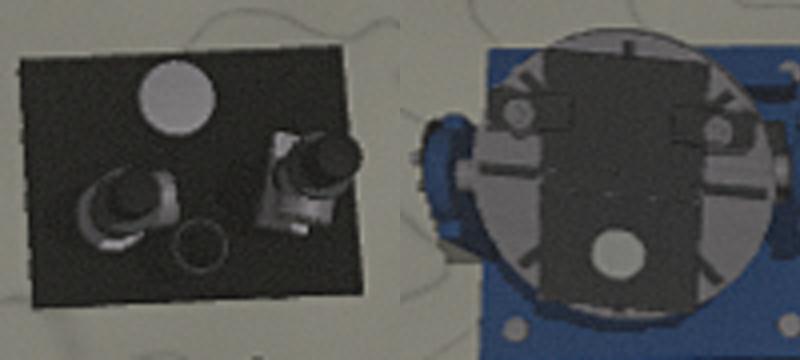

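The flat-foot tester is the one on round foot: side about (302,252), top about (377,206). The V tester is at top (422,200). The spot is at side (341,138) and top (245,203). Next I'll measure them.

```bash
python3 - <<'E'
from h import *
for n,box,pb in(('side0',(290,232,316,270),(330,122,386,160)),('top0',(362,188,392,220),(226,155,266,212))):
    c=dict(np.load(f'pics/{n}.npz')); P=pts(c); im=c['img'].astype(int)
    x0,y0,x1,y1=box; Q=P[y0:y1,x0:x1].reshape(-1,3)
    print(n,'tester zmax',np.nanpercentile(Q[:,2],[50,90,98,100]))
    t=Q[Q[:,2]>136]; print(' top pts',len(t),np.nanmean(t,0),t.min(0),t.max(0))
    g=Q[(Q[:,2]>100)]; print(' grip pts',len(g),g.mean(0),g.min(0),g.max(0))
    sh=Q[(Q[:,2]>5+2)&(Q[:,2]<18)]; print(' foot',len(sh),sh.mean(0),sh.min(0),sh.max(0))
    x0,y0,x1,y1=pb; sub=im[y0:y1,x0:x1]; g=sub.mean(2)
    m=(g>np.percentile(g,50)+45).astype(np.uint8)
    k,l,st,ce=cv2.connectedComponentsWithStats(m)
    for i in range(1,k):
        if st[i,4]>30:
            w=P[y0:y1,x0:x1][l==i]; print(' comp',st[i],ce[i]+[x0,y0],np.nanmedian(w,0),w.max(0)-w.min(0))
E
```

```text
side0 tester zmax [  8.72988714 139.80643224 148.09974291 152.84612438]
 top pts 104 [ 531.36012686 -156.9567714   145.2368003 ] [ 514.39034062 -172.58413019  137.30026058] [ 547.85029102 -139.59220258  152.84612438]
 grip pts 173 [ 533.6896673  -159.86348539  131.32161433] [ 510.2558165  -179.55437033  100.04714467] [ 554.25629225 -135.13178863  152.84612438]
 foot 229 [ 528.73274527 -139.09385596   10.10083006] [ 464.63110938 -205.6274511     7.02136433] [583.17210303 -66.66979372  17.63854176]
 comp [18  0 15  4 38] [355.60526316 122.89473684] [546.22914574 287.93197198 136.39349552] [44.8136092  14.24754971 29.02405762]
 comp [ 6 11 10 11 79] [340.50632911 137.93670886] [518.16593967 220.14896629 135.26816183] [nan nan nan]
 comp [45 15 11 23 69] [381.24637681 149.11594203] [653.52699184 200.40787747 192.76423819] [15.03194994 78.52245421 17.43877789]
 comp [ 0 34 17  4 49] [338.02040816 157.87755102] [533.41628906 154.52257366 128.14865174] [nan nan nan]
top0 tester zmax [  7.66534907 141.73300294 146.20658504 149.03393962]
 top pts 119 [ 532.38021378 -156.6719986   143.75889969] [ 515.53287307 -173.75915695  136.33488564] [ 548.09729528 -140.51780059  149.03393962]
 grip pts 155 [ 530.70269838 -155.08474867  136.77994567] [ 509.73196786 -180.62167618  100.07084053] [ 556.91076205 -134.02596298  149.03393962]
 foot 155 [ 541.73140902 -157.61006458   10.4538417 ] [ 498.6495321  -214.8531931     7.00519543] [ 598.36181815 -122.85319017   16.63294134]
 comp [ 12  43  13  12 120] [244.1 203.1] [520.68987604 220.80172444 134.66683124] [29.62739708 34.57146253 22.90381213]
```

```bash
python3 - <<'E'
from h import *
def ray(c,u,v):
    K=c['intrinsics'];D=np.array([c['k1'],0,0,0.])
    xy=cv2.undistortPoints(np.array([[[u,v]]],float),K,D)[0,0]; T=c['world_from_camera']
    return T[:3,3],T[:3,:3]@np.r_[xy,1]
C={n:dict(np.load(f'pics/{n}.npz')) for n in('side0','top0')}
sp={}
for n,box in(('side0',(330,122,350,150)),('top0',(233,193,258,214))):
    c=C[n];x0,y0,x1,y1=box;g=cv2.cvtColor(c['img'],cv2.COLOR_RGB2GRAY)[y0:y1,x0:x1]
    th,m=cv2.threshold(g,0,255,cv2.THRESH_OTSU)
    k,l,st,ce=cv2.connectedComponentsWithStats(m)
    w=g.shape; i=l[w[0]//2,w[1]//2]; sp[n]=ce[i]+[x0,y0]; print(n,th,st[i],sp[n])
o1,d1=ray(C['side0'],*sp['side0']);o2,d2=ray(C['top0'],*sp['top0'])
A=np.stack([d1,-d2],1);t=np.linalg.lstsq(A,o2-o1,rcond=None)[0];a=o1+t[0]*d1;b=o2+t[1]*d2
print('tri',a,b,np.linalg.norm(a-b))
S=(a+b)/2
for n in C:
    P=pts(C[n]).reshape(-1,3);im=C[n]['img'].reshape(-1,3).astype(int)
    ok=np.isfinite(P).all(1); dist=np.linalg.norm(P-S,axis=1)
    Q=P[ok&(dist<38)]  # then region
    for it in range(10):
        mu=Q.mean(0) if it==0 else mu
        u,s_,vt=np.linalg.svd(Q-Q.mean(0),full_matrices=False);nn=vt[2]*np.sign(vt[2,2]);mu=Q.mean(0)
        R_=38 if it<4 else 90
        Q=P[ok&(dist<R_)];Q=Q[abs((Q-mu)@nn)<3]
    print(n,len(Q),nn,'tilt',np.degrees(np.arccos(nn[2])),'az',np.degrees(np.arctan2(nn[1],nn[0])),'spot offs',(S-mu)@nn, 'rms',np.std((Q-mu)@nn))
E
```

```text
side0 90.0 [ 6 11 11 11 86] [340.53488372 137.93023256]
top0 84.0 [  5   5  13  12 127] [244.09448819 203.2519685 ]
tri [518.60765292 218.99073913 138.29957837] [519.59780739 219.92278967 138.61810583] 1.3966330375778189
side0 750 [-0.47119251  0.00385627  0.88202197] tilt 28.11275755661124 az 179.53109802536935 spot offs 2.5701830215531 rms 1.5904384734195958
top0 1459 [-0.47366409 -0.02283669  0.88040946] tilt 28.30820411848177 az -177.23974473903064 spot offs 4.179023380400261 rms 1.4816740860467916
```

Emit:
move_arm:
  commands: [8.5,-26,14.6,-8,10,8.5,-52.5,29.2,-8,20.8,8.5,-52.5,29.2,-8,20.8,8.5,-52.5,29.2,-8,20.8,8.5,-52.5,29.2,-8,20.8,8.5,-52.5,29.2,-8,20.8,8.5,-52.5,29.2,-8,20.8,8.5,-52.5,29.2,-8,20.8]

```text
t: 1.1
eef_pos: [528.1, -185.9, 316.5]
tcp_rot: [3.14, -0.001, -3.14]
contact_force: [0.7, -0.8, 0.1]
finger_gap: 85.4
```

Emit:
move_arm:
  commands: [8.5,-6,5,0,0,8.5,-12,10,0,0,8.5,-18,15,0,0,8.5,-24,18,0,0,8.5,-30,18,0,0,8.5,-36,18,0,0,8.5,-40,18,0,0,8.5,-40,18,0,0]

```text
t: 2.1
eef_pos: [866.2, -6.0, 284.0]
tcp_rot: [-3.14, 0.031, -3.141]
contact_force: [0.1, -0.2, 13.6]
finger_gap: 84.8
```

```bash
python3 - <<'E'
from h import *
s=status.read_state(); print(s['joint_pos'],s['eef_pos'],s['tcp_rot']); print(R(s).round(3))
E
```

```text
[ 0.22532601  1.0247376   1.49201699  0.00963886 -2.00809514 -1.79092344] [866.23117832  -5.96700177 284.01100437] [-3.13974322  0.03115395 -3.14057788]
[[-1.    -0.001  0.031]
 [-0.001  1.    -0.002]
 [-0.031 -0.002 -1.   ]]
```

Emit:
move_arm:
  commands: [8.5,-30,0,-3,0,8.5,-30,0,-3,0,8.5,-30,0,-3,0]

```text
t: 2.48
eef_pos: [901.7, -5.2, 248.4]
tcp_rot: [-3.138, 0.083, -3.141]
contact_force: [-0.2, -0.3, 0.3]
finger_gap: 85.1
```

```bash
python3 - <<'E'
from h import *
s=status.read_state(); print(s['joint_pos'],s['eef_pos'],s['tcp_rot']); print(R(s).round(3))
E
```

```text
[ 0.22173519  1.07013999  1.49078773  0.02252332 -1.91149517 -1.78322081] [901.71733063  -5.22826961 248.37602468] [-3.13833958  0.08257233 -3.140523  ]
[[-0.997 -0.001  0.082]
 [-0.001  1.    -0.003]
 [-0.082 -0.003 -0.997]]
```

Emit:
move_arm:
  commands: [8.5,-50,0,-20,0,8.5,-50,0,-20,0,8.5,-50,0,-20,0,8.5,-50,0,-20,0,8.5,-50,0,-20,0,8.5,-50,0,-20,0]

```text
t: 3.22
eef_pos: [915.9, -3.6, 257.6]
tcp_rot: [-3.137, 0.137, -3.14]
contact_force: [0.6, 0.7, 0.4]
finger_gap: 84.9
```

```bash
cat > st.py <<'E'
from h import *
s=status.read_state(); r=R(s); z=r[:,2]; print(round(s['t'],2),s['joint_pos'].round(4),s['eef_pos'].round(1),s['contact_force'].round(1),'gap',round(s['finger_gap'],1)); print('toolz',z.round(3),'tilt',np.degrees(np.arccos(-z[2])).round(2),'toolx',r[:,0].round(3),'tooly',r[:,1].round(3))
E
python3 st.py
```

```text
3.23 [ 0.225   1.0643  1.4905  0.0364 -1.8646 -1.7819] [915.9  -3.6 257.6] [0.6 0.7 0.4] gap 84.9
toolz [ 0.136 -0.005 -0.991] tilt 7.83 toolx [-0.991 -0.001 -0.136] tooly [-0.001  1.    -0.005]
```

Emit:
move_arm:
  commands: [8.5,54,0,-14,0,8.5,54,0,-14,0,8.5,54,0,-14,0,8.5,54,0,-14,0,8.5,54,0,-14,0,8.5,54,0,-14,0,8.5,54,0,-14,0,8.5,54,0,-14,0]

```text
t: 4.22
eef_pos: [498.2, -3.1, 310.1]
tcp_rot: [-3.137, 0.138, -3.141]
contact_force: [-1.0, 1.0, 1.9]
finger_gap: 85.0
```

```bash
python3 st.py
```

```text
4.22 [ 0.4438 -0.3392 -0.1722  0.0629 -1.6152 -2.0074] [498.2  -3.1 310.1] [-1.   1.   1.9] gap 85.0
toolz [ 0.137 -0.004 -0.991] tilt 7.88 toolx [-0.991 -0.001 -0.137] tooly [-0.     1.    -0.004]
```

Emit:
move_arm:
  commands: [8.5,30,0,-4,0,8.5,30,0,-4,0,8.5,30,0,-4,0,8.5,30,0,-4,0,8.5,30,0,-4,0,8.5,30,0,-4,0]

```text
t: 4.97
eef_pos: [230.7, 2.6, 316.6]
tcp_rot: [-3.136, 0.107, 3.138]
contact_force: [-1.2, 0.6, 0.8]
finger_gap: 85.2
```

```bash
python3 st.py
```

```text
4.97 [ 1.493  -1.2869 -0.586   0.1401 -2.2646 -2.9773] [230.7   2.6 316.6] [-1.2  0.6  0.8] gap 85.2
toolz [ 0.107 -0.006 -0.994] tilt 6.16 toolx [-0.994  0.003 -0.107] tooly [ 0.004  1.    -0.006]
```

Emit:
move_arm:
  commands: [8.5,-17,-19.8,1,0,8.5,-17,-19.8,1,0,8.5,-17,-19.8,1,0,8.5,-17,-19.8,1,0,8.5,-17,-19.8,1,0,8.5,-17,-19.8,1,0]

```text
t: 5.72
eef_pos: [365.0, -152.9, 327.3]
tcp_rot: [-3.136, 0.111, 3.138]
contact_force: [0.6, 2.7, 1.3]
finger_gap: 85.1
```

```bash
python3 st.py
```

```text
5.72 [ 0.1431 -0.5881 -0.2892  0.0217 -1.7609 -1.7124] [ 365.  -152.9  327.3] [0.6 2.7 1.3] gap 85.1
toolz [ 0.11  -0.006 -0.994] tilt 6.35 toolx [-0.994  0.003 -0.111] tooly [ 0.004  1.    -0.005]
```

Emit:
move_arm:
  commands: [8.5,22,-5,-2,0,8.5,22,-5,-2,0,8.5,22,-5,-2,0,8.5,22,-5,-2,0,8.5,22,-5,-2,0,8.5,22,-5,-2,0]

```text
t: 6.48
eef_pos: [143.9, -202.0, 323.1]
tcp_rot: [-3.137, 0.112, 3.138]
contact_force: [0.6, -0.6, -0.1]
finger_gap: 85.0
```

```bash
python3 st.py
```

```text
6.47 [-3.3800e-02 -1.0603e+00 -4.8670e-01  1.7000e-03 -2.0325e+00 -1.5401e+00] [ 143.9 -202.   323.1] [ 0.6 -0.6 -0.1] gap 85.0
toolz [ 0.112 -0.005 -0.994] tilt 6.42 toolx [-0.994  0.004 -0.112] tooly [ 0.004  1.    -0.005]
```

Emit:
move_arm:
  commands: [8.5,20,0,-2,0,8.5,20,0,-2,0,8.5,20,0,-2,0,8.5,20,0,-2,0]

```text
t: 6.98
eef_pos: [-35.3, -202.8, 321.3]
tcp_rot: [-3.136, 0.109, 3.141]
contact_force: [1.3, -0.3, 0.7]
finger_gap: 84.7
```

```bash
python3 st.py
```

```text
6.97 [-0.746  -1.1333 -0.4763 -0.0833 -2.1425 -0.8733] [ -35.3 -202.8  321.3] [ 1.3 -0.3  0.7] gap 84.7
toolz [ 0.109 -0.005 -0.994] tilt 6.25 toolx [-0.994  0.    -0.109] tooly [ 0.001  1.    -0.005]
```

```bash
cat > kin.py <<'E'
import numpy as np
from scipy.optimize import least_squares
from scipy.spatial.transform import Rotation as Rn
D=[([-.8733,.0408,.0838,-.0005,-1.6155,-.3337],[213.5,-560.4,249.3],[3.1398,-.0001,-2.7778]),
([.2253,1.0247,1.4920,.0096,-2.0081,-1.7909],[866.2,-6,284],[-3.1397,.0312,-3.1406]),
([.2217,1.0701,1.4908,.0225,-1.9115,-1.7832],[901.7,-5.2,248.4],[-3.1383,.0826,-3.1405]),
([.225,1.0643,1.4905,.0364,-1.8646,-1.7819],[915.9,-3.6,257.6],[-3.137,.137,-3.14]),
([.4438,-.3392,-.1722,.0629,-1.6152,-2.0074],[498.2,-3.1,310.1],[-3.137,.138,-3.141]),
([1.493,-1.2869,-.586,.1401,-2.2646,-2.9773],[230.7,2.6,316.6],[-3.136,.107,3.138]),
([.1431,-.5881,-.2892,.0217,-1.7609,-1.7124],[365,-152.9,327.3],[-3.136,.111,3.138]),
([-.0338,-1.0603,-.4867,.0017,-2.0325,-1.5401],[143.9,-202,323.1],[-3.137,.112,3.138]),
([-.746,-1.1333,-.4763,-.0833,-2.1425,-.8733],[-35.3,-202.8,321.3],[-3.136,.109,3.141])]
rz=lambda a:Rn.from_euler('z',a).as_matrix();ry=lambda a:Rn.from_euler('y',a).as_matrix();rx=lambda a:Rn.from_euler('x',a).as_matrix()
# arm plane x-z rotated j1; pitch positive = nose down about +y
def fk(q,p):
    h,r0,L2,a3,L3,d,Lt=p
    R=rz(q[0]); P=R@np.array([r0,0,h])
    R=R@ry(q[1]); P=P+R@np.array([0,0,L2])
    R=R@ry(-q[2]); P=P+R@np.array([L3,d,a3])
    R=R@rx(q[3]); 
    R=R@ry(-q[4]); P=P+R@np.array([Lt,0,0])
    # tool z along local x
    R=R@rx(q[5])
    R=R@np.array([[0,0,1],[0,1,0],[-1,0,0.]])  # columns tool x,y,z
    return P,R
def fit():
    f=lambda p:np.concatenate([fk(q,p)[0]-x for q,x,_ in D])
    return least_squares(f,[300,0,400,0,500,-203,250])
if __name__=='__main__':
    r=fit();print(r.x.round(1));print(r.fun.reshape(-1,3).round(1))
    for q,x,e in D:
        print(fk(q,r.x)[1].round(2).tolist(),Rn.from_euler('xyz',e).as_matrix().round(2).tolist())
E
python3 kin.py
```

```text
[-122.7   14.2  400.4    3.8  558.1 -204.    52.1]
[[  7.6 -21.2   3.8]
 [ 12.1  -1.6   4. ]
 [ -1.1   0.2   0.6]
 [-15.2   2.3  -3.4]
 [-17.3   9.4 -10.3]
 [-28.6  35.8 -16.1]
 [ -9.5  -0.9  -0.6]
 [-13.5  -6.5   4.2]
 [-35.6 -14.5  17.8]]
[[-0.86, 0.51, -0.0], [0.51, 0.86, 0.0], [0.0, 0.0, -1.0]] [[-0.93, -0.36, -0.0], [-0.36, 0.93, 0.0], [0.0, 0.0, -1.0]]
[[0.43, -0.9, 0.03], [-0.9, -0.43, 0.02], [-0.0, -0.03, -1.0]] [[-1.0, -0.0, 0.03], [-0.0, 1.0, -0.0], [-0.03, -0.0, -1.0]]
[[0.43, -0.9, 0.07], [-0.9, -0.43, 0.04], [-0.0, -0.08, -1.0]] [[-1.0, -0.0, 0.08], [-0.0, 1.0, -0.0], [-0.08, -0.0, -1.0]]
[[0.43, -0.89, 0.12], [-0.9, -0.43, 0.06], [-0.0, -0.14, -0.99]] [[-0.99, -0.0, 0.14], [-0.0, 1.0, -0.0], [-0.14, -0.0, -0.99]]
[[0.78, -0.63, 0.08], [-0.63, -0.77, 0.11], [-0.0, -0.14, -0.99]] [[-0.99, 0.0, 0.14], [-0.0, 1.0, -0.0], [-0.14, -0.0, -0.99]]
[[0.15, 0.98, -0.11], [0.99, -0.15, 0.01], [-0.01, -0.11, -0.99]] [[-0.99, 0.0, 0.11], [0.0, 1.0, -0.01], [-0.11, -0.01, -0.99]]
[[0.29, -0.95, 0.1], [-0.96, -0.28, 0.04], [-0.01, -0.11, -0.99]] [[-0.99, 0.0, 0.11], [0.0, 1.0, -0.01], [-0.11, -0.01, -0.99]]
[[-0.06, -0.99, 0.11], [-1.0, 0.06, -0.0], [-0.0, -0.11, -0.99]] [[-0.99, 0.0, 0.11], [0.0, 1.0, -0.0], [-0.11, -0.0, -0.99]]
[[-1.0, -0.08, 0.01], [-0.08, 0.99, -0.11], [-0.01, -0.11, -0.99]] [[-0.99, 0.0, 0.11], [0.0, 1.0, -0.01], [-0.11, -0.01, -0.99]]
```

```bash
python3 - <<'E'
import re
t=open('kin.py').read()
a=t.index('def fk');b=t.index('def fit')
t=t[:a]+'''def fk(q,p,s4=1,s6=-1):
    h,r0,L2,a3,L3,d,Lt,dw,ew=p
    R=rz(q[0]); P=R@np.array([r0,0,h])
    R=R@ry(q[1]); P=P+R@np.array([0,0,L2])
    R=R@ry(-q[2]); P=P+R@np.array([L3,d,a3])
    R=R@rx(s4*q[3]); P=P+R@np.array([0,dw,ew])
    R=R@ry(-q[4]); P=P+R@np.array([Lt,0,0])
    R=R@rx(s6*q[5])
    R=R@np.array([[0,0,1],[-1,0,0],[0,-1,0.]])
    return P,R
def fit(**k):
    f=lambda p:np.concatenate([np.r_[fk(q,p,**k)[0]-x,1e-2*p[:1]*0] for q,x,_ in D])
    return least_squares(f,[300,0,400,0,500,-203,250,0,0])
if __name__=='__main__':
    for s4 in(1,-1):
      for s6 in (1,-1):
        r=fit(s4=s4,s6=s6);print(s4,s6,r.x.round(1),abs(r.fun).max())
        print([round(np.degrees(Rn.from_matrix(fk(q,r.x,s4,s6)[1].T@Rn.from_euler('xyz',e).as_matrix()).magnitude()),1) for q,x,e in D])
    print(r.fun.reshape(-1,4).round(1))
'''
open('kin.py','w').write(t)
E
python3 kin.py
```

```text
1 1 [ 149.1   -3.9  400.4 -518.2  555.7 -407.5  324.7  210.3  518.4] 7.039030670965303
[np.float64(38.2), np.float64(154.3), np.float64(154.8), np.float64(154.6), np.float64(129.7), np.float64(14.9), np.float64(163.3), np.float64(176.6), np.float64(95.2)]
1 -1 [ 149.1   -3.9  400.4 -518.2  555.7 -407.5  324.7  210.3  518.4] 7.039030670965303
[np.float64(0.1), np.float64(1.1), np.float64(2.6), np.float64(4.2), np.float64(7.2), np.float64(16.0), np.float64(2.5), np.float64(0.2), np.float64(9.5)]
-1 1 [ 1.541e+02 -0.000e+00  3.999e+02 -1.000e-01  5.514e+02 -0.000e+00
  3.281e+02 -1.965e+02  1.000e-01] 0.058101217508641056
[np.float64(38.2), np.float64(154.8), np.float64(155.7), np.float64(155.8), np.float64(130.0), np.float64(18.8), np.float64(163.8), np.float64(176.5), np.float64(100.1)]
-1 -1 [ 1.541e+02 -0.000e+00  3.999e+02 -1.000e-01  5.514e+02 -0.000e+00
  3.281e+02 -1.965e+02  1.000e-01] 0.058101217508641056
[np.float64(0.0), np.float64(0.0), np.float64(0.0), np.float64(0.0), np.float64(0.0), np.float64(0.0), np.float64(0.0), np.float64(0.0), np.float64(0.0)]
[[-0.  -0.  -0.   0. ]
 [ 0.   0.   0.   0. ]
 [ 0.  -0.1  0.   0. ]
 [-0.   0.1  0.   0. ]
 [ 0.   0.   0.   0. ]
 [-0.   0.  -0.   0. ]
 [-0.  -0.1 -0.   0. ]
 [ 0.   0.  -0.   0. ]
 [ 0.   0.   0.   0. ]]
```

```bash
cat > sim.py <<'E'
from kin import *
PP=np.array([154.1,0,400,0,551.4,0,328.1,-196.5,0])
lo=np.array([-2.56,-1.29,-1.08,-3.29,-2.81,-2.99]);hi=np.array([2.56,2.01,1.49,1.98,-.18,2.99])
F=lambda q:fk(q,PP,-1,-1)
def solve(q0,pt,Rt,w):
    def f(q):
        P,R=F(q); return np.r_[P-pt,w*Rn.from_matrix(R@Rt.T).as_rotvec()]
    q0=np.clip(q0,lo+1e-4,hi-1e-4)
    return least_squares(f,q0,bounds=(lo,hi),x_scale=1).x
def tilt(R): return R[:2,2].round(3)
if __name__=='__main__':
    q=np.array(D[2][0]);P,R=F(q);d=R@np.array([-50,0,-20.]);d/=np.linalg.norm(d)
    for L in (62.5,540):
      for w in(100,200,300,500,1000):
        q1=solve(q,P+d*L,R,w);P1,R1=F(q1);print(L,w,q1.round(3),P1.round(1),tilt(R1))
E
python3 sim.py
```

```text
62.5 100 [ 0.225  1.061  1.49   0.067 -1.745 -1.775] [952.8  -5.1 273.8] [ 0.26  -0.008]
62.5 200 [ 0.225  1.062  1.49   0.058 -1.781 -1.776] [941.8  -5.  268.3] [ 0.223 -0.007]
62.5 300 [ 0.224  1.063  1.49   0.049 -1.816 -1.778] [931.1  -5.  263.1] [ 0.186 -0.006]
62.5 500 [ 0.223  1.065  1.49   0.037 -1.861 -1.78 ] [917.3  -4.9 256.5] [ 0.139 -0.005]
62.5 1000 [ 0.223  1.068  1.49   0.027 -1.896 -1.783] [906.4  -4.8 251.4] [ 0.1   -0.004]
540 100 [ 0.081  1.256  1.251  1.32  -0.18  -2.805] [1259.9   -3.7  449. ] [ 0.994 -0.093]
540 200 [ 0.216  1.163  1.416  0.418 -0.667 -1.949] [1205.7   -3.5  414. ] [ 0.935 -0.052]
540 300 [ 0.224  1.119  1.485  0.239 -1.024 -1.817] [1144.2   -3.4  375.9] [ 0.808 -0.023]
540 500 [ 0.228  1.074  1.49   0.14  -1.424 -1.778] [1046.5   -3.2  318.4] [ 0.547 -0.014]
540 1000 [ 0.227  1.062  1.49   0.062 -1.766 -1.778] [946.4  -2.9 270.2] [ 0.238 -0.007]
```

```bash
cat > s2.py <<'E'
from sim import *
def Rt(t,yaw=np.pi): # tilt t (rad) outward along +x, toolx ~ -x
    return np.array([[-np.cos(t),0,np.sin(t)],[0,1,0],[-np.sin(t),0,-np.cos(t)]])
for start,dirs in(((300,-196.5,220),(-1,0,0)),((300,-196.5,220),(-1,0,-.3)),((300,-196.5,220),(-1,0,.3)),((300,-230,260),(-1,0,-.3))):
    q=np.array([0,-.6,-.3,0,-1.7,-1.54]);R=Rt(.49)
    q=solve(q,np.array(start,float),R,500);P,R1=F(q);print('start',start,dirs,q.round(2),P.round(0),tilt(R1))
    d=np.array(dirs,float);d/=np.linalg.norm(d)
    for i in range(16):
        P,R=F(q);q=solve(q,P+62.5*d,R,500);P,R=F(q);print(i,q.round(2),P.round(0),tilt(R),R[:2,0].round(3))
E
python3 s2.py
```

```text
start (300, -196.5, 220) (-1, 0, 0) [-0.   -1.17 -0.8  -0.   -1.45 -1.57] [ 300. -196.  220.] [0.471 0.   ]
0 [-0.11 -1.29 -0.8  -0.06 -1.57 -1.48] [ 240. -204.  222.] [0.467 0.009] [-0.884 -0.   ]
1 [-0.4  -1.29 -0.75 -0.2  -1.67 -1.23] [ 178. -212.  224.] [0.465 0.022] [-0.885 -0.   ]
2 [-0.76 -1.25 -0.69 -0.35 -1.76 -0.94] [ 116. -212.  224.] [0.465 0.022] [-0.885 -0.   ]
3 [-1.19 -1.12 -0.62 -0.48 -1.87 -0.57] [  53. -212.  224.] [0.465 0.022] [-0.885 -0.   ]
4 [-1.53 -0.97 -0.55 -0.52 -1.94 -0.24] [  -9. -212.  224.] [0.465 0.022] [-0.885 -0.   ]
5 [-1.79 -0.81 -0.49 -0.51 -1.98  0.04] [ -72. -212.  224.] [0.465 0.022] [-0.885 -0.   ]
6 [-1.98 -0.65 -0.41 -0.47 -1.99  0.26] [-134. -212.  224.] [0.465 0.022] [-0.885 -0.   ]
7 [-2.13 -0.48 -0.32 -0.43 -1.98  0.44] [-197. -212.  224.] [0.465 0.022] [-0.885 -0.   ]
8 [-2.25 -0.32 -0.22 -0.39 -1.98  0.59] [-259. -212.  224.] [0.465 0.022] [-0.885 -0.   ]
9 [-2.35 -0.16 -0.1  -0.35 -1.98  0.7 ] [-322. -212.  224.] [0.465 0.022] [-0.885 -0.   ]
10 [-2.43 -0.01  0.03 -0.32 -1.98  0.79] [-384. -212.  224.] [0.465 0.022] [-0.885 -0.   ]
1
[... 4435 characters left out ...]
3  0.63] [-239. -230.   98.] [0.471 0.   ] [-0.882  0.   ]
9 [-2.3  -0.13 -0.34 -0.36 -1.7   0.75] [-299. -230.   80.] [0.471 0.   ] [-0.882  0.   ]
10 [-2.38  0.03 -0.22 -0.33 -1.68  0.84] [-359. -230.   62.] [ 0.471 -0.   ] [-0.882  0.   ]
11 [-2.45  0.19 -0.1  -0.31 -1.67  0.91] [-418. -230.   44.] [ 0.471 -0.   ] [-0.882  0.   ]
12 [-2.51  0.34  0.05 -0.28 -1.67  0.97] [-478. -230.   27.] [ 0.471 -0.   ] [-0.882  0.   ]
13 [-2.56  0.5   0.21 -0.26 -1.69  1.01] [-538. -230.    9.] [0.471 0.   ] [-0.882  0.   ]
14 [-2.56  0.64  0.36 -0.23 -1.71  1.01] [-587. -247.   -9.] [0.457 0.026] [-0.889 -0.   ]
15 [-2.56  0.78  0.54 -0.2  -1.74  1.01] [-635. -265.  -27.] [0.442 0.053] [-0.896 -0.001]
```

```bash
cat > s3.py <<'E'
from sim import *
def Rt(t): # tilt outward along +x, toolx ~ +x , tooly -y
    return np.array([[np.cos(t),0,np.sin(t)],[0,-1,0],[np.sin(t),0,-np.cos(t)]])
if __name__=='__main__':
  for start,dirs in(((300,0,250),(-1,0,0)),((300,0,350),(-1,0,0)),((300,0,450),(-1,0,0)),((300,60,300),(-1,0,0)),((300,-60,300),(-1,0,0))):
    q=np.array([.6,-.6,-.3,0,-1.7,1.]);R=Rt(.49)
    q=solve(q,np.array(start,float),R,500);P,R1=F(q);print('start',start,dirs,q.round(2),P.round(0),tilt(R1))
    d=np.array(dirs,float);d/=np.linalg.norm(d)
    for i in range(12):
        P,R=F(q);q=solve(q,P+62.5*d,R,500);P,R=F(q);print(i,q.round(2),P.round(0),tilt(R),R[:2,0].round(3))
E
python3 s3.py
```

```text
start (300, 0, 250) (-1, 0, 0) [ 1.15 -1.29 -0.88  0.41 -1.78  0.55] [341.   4. 263.] [ 0.428 -0.01 ]
0 [ 1.26 -1.29 -0.83  0.4  -1.9   0.46] [321.   9. 276.] [ 0.383 -0.021] [ 0.924 -0.001]
1 [ 1.39 -1.29 -0.78  0.38 -2.02  0.35] [301.  17. 288.] [ 0.337 -0.035] [ 0.941 -0.002]
2 [ 1.54 -1.29 -0.74  0.36 -2.14  0.21] [282.  27. 299.] [ 0.293 -0.051] [ 0.956 -0.004]
3 [ 1.71 -1.29 -0.69  0.31 -2.25  0.03] [261.  42. 307.] [ 0.249 -0.071] [ 0.968 -0.007]
4 [ 1.91 -1.29 -0.65  0.23 -2.36 -0.21] [238.  61. 313.] [ 0.207 -0.094] [ 0.978 -0.011]
5 [ 2.15 -1.29 -0.59  0.12 -2.46 -0.51] [207.  85. 316.] [ 0.171 -0.124] [ 0.985 -0.015]
6 [ 2.43 -1.29 -0.53 -0.04 -2.55 -0.92] [161. 110. 319.] [ 0.147 -0.157] [ 0.988 -0.018]
7 [ 2.56 -1.24 -0.49 -0.14 -2.52 -1.13] [111. 128. 319.] [ 0.129 -0.183] [ 0.991 -0.021]
8 [ 2.56 -1.12 -0.46 -0.18 -2.43 -1.15] [ 61. 146. 320.] [ 0.11  -0.211] [ 0.993 -0.024]
9 [ 2.56 -1.   -0.42 -0.21 -2.35 -1.16] [ 10. 164. 320.] [ 0.091 -0.239] [ 0.995 -0.028]
10 [ 2.56 -0.87 -0.37 -0.24 -2.27 -1.17] [-40. 182. 320.] [ 0.072 -0.267] [ 0.996 -0.033]
11 [ 2.56 -0.74 -0
[... 4060 characters left out ...]
9 -0.48 -0.16 -2.04  1.59] [ 110. -158.  333.] [0.33  0.113] [0.943 0.004]
5 [-0.76 -1.14 -0.4  -0.37 -2.11  2.13] [  48. -158.  333.] [0.33  0.113] [0.943 0.004]
6 [-1.26 -1.01 -0.35 -0.44 -2.19  2.58] [ -15. -158.  333.] [0.33  0.113] [0.943 0.004]
7 [-1.6  -0.87 -0.3  -0.42 -2.23  2.95] [ -77. -158.  333.] [0.33  0.113] [0.943 0.004]
8 [-1.64 -0.85 -0.29 -0.37 -2.23  2.99] [-100. -156.  337.] [0.294 0.113] [ 0.956 -0.021]
9 [-1.64 -0.84 -0.29 -0.32 -2.23  2.99] [-116. -155.  341.] [0.254 0.114] [ 0.967 -0.051]
10 [-1.63 -0.83 -0.29 -0.26 -2.22  2.99] [-132. -154.  344.] [0.213 0.114] [ 0.976 -0.08 ]
11 [-1.63 -0.82 -0.3  -0.21 -2.21  2.99] [-148. -154.  347.] [0.173 0.116] [ 0.981 -0.109]
```

Emit:
move_arm:
  commands: [8.5,-6,0,-0.6,-10,8.5,-12,0,-1.2,-20,8.5,-18,0,-1.8,-30,8.5,-24,1,-2.4,-40,8.5,-30,2,-3,-50,8.5,-36,3,-3.6,-60,8.5,-42,4,-4.2,-70,8.5,-48,4,-4.8,-80]

```text
t: 7.98
eef_pos: [398.3, -164.2, 411.6]
tcp_rot: [-3.036, 0.02, -1.809]
contact_force: [-0.9, 0.1, 1.8]
finger_gap: 85.0
```

```bash
cat >> h.py <<'E'
def go(target,s=None):
    s=s or status.read_state(); return (R(s).T@(np.array(target)-s['eef_pos'])/10).round(2)
E
cat > go.py <<'E'
from h import *
exec(open('st.py').read().split('\n',1)[1])
if len(sys.argv)>3: print('tool cm',go([float(a) for a in sys.argv[1:4]],s))
E
python3 go.py 532 -157 300
```

```text
7.97 [ 0.0957 -0.4136 -0.0138  0.0159 -1.8641 -0.3293] [ 398.3 -164.2  411.6] [-0.9  0.1  1.8] gap 85.0
toolz [ 0.107 -0.005 -0.994] tilt 6.16 toolx [-0.236 -0.972 -0.02 ] tooly [-0.966  0.236 -0.105]
tool cm [ -3.62 -11.57  12.53]
```

Emit:
move_arm:
  commands: [8.5,-3.6,-11.6,12.5,-10,8.5,-3.6,-11.6,12.5,-20,8.5,-3.6,-11.6,12.5,-30,8.5,-3.6,-11.6,12.5,-40,8.5,-3.6,-11.6,12.5,-50,8.5,-3.6,-11.6,12.5,-60,8.5,-3.6,-11.6,12.5,-70,8.5,-3.6,-11.6,12.5,-80]

```text
t: 8.98
eef_pos: [532.9, -156.2, 298.7]
tcp_rot: [-3.105, -0.098, -0.408]
contact_force: [1.0, 0.6, 0.8]
finger_gap: 85.0
```

```bash
python3 go.py 532 -157 200
```

```text
8.97 [ 0.0851 -0.1568 -0.0238  0.0137 -1.5999  1.0804] [ 532.9 -156.2  298.7] [1.  0.6 0.8] gap 85.0
toolz [ 0.105 -0.005 -0.995] tilt 6.01 toolx [ 0.913 -0.395  0.098] tooly [-0.393 -0.919 -0.037]
tool cm [-1.02  0.47  9.81]
```

Emit:
move_arm:
  commands: [8.5,-1,0.5,4,-10,8.5,-1,0.5,8,-20,8.5,-1,0.5,9.8,-23.4,8.5,-1,0.5,9.8,-23.4,8.5,-1,0.5,9.8,-23.4]

```text
t: 9.6
eef_pos: [532.6, -157.1, 200.6]
tcp_rot: [3.136, -0.105, 0.002]
contact_force: [0.2, -0.9, 0.7]
finger_gap: 84.9
```

```bash
python3 go.py 532 -157 123; python3 - <<'E'
from h import *
for n in('side','top'): grab(n,n+'1')
a=cv2.imread('pics/side1.png');b=cv2.imread('pics/top1.png')
f=lambda im,x0,y0,w,h,k:cv2.resize(im[y0:y0+h,x0:x0+w],None,fx=k,fy=k,interpolation=cv2.INTER_CUBIC)
cv2.imwrite('pics/z3.png',np.hstack([f(a,245,215,100,110,4),f(b,335,145,100,110,4)]))
E
```

```text
9.6 [ 0.0838 -0.1695 -0.2134  0.0142 -1.4228  1.4872] [ 532.6 -157.1  200.6] [ 0.2 -0.9  0.7] gap 84.9
toolz [ 0.105 -0.005 -0.994] tilt 6.02 toolx [0.995 0.002 0.105] tooly [ 0.001 -1.     0.005]
tool cm [-0.87 -0.05  7.72]
```

View pics/z3.png

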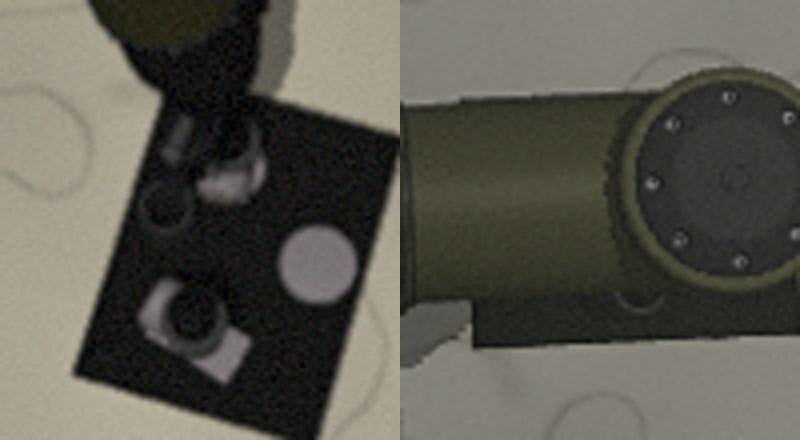

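The gripper is centred over the round-foot tester, with a finger visible just outside the grip at zoom (178,140). The other objects are clear, so I'll descend.

Emit:
move_arm:
  commands: [8.5,-0.4,-0.05,3,0,8.5,-0.8,-0.05,6,0,8.5,-0.9,-0.05,7.6,0,8.5,-0.9,-0.05,7.6,0,3,-0.9,-0.05,7.6,0,1,-0.9,-0.05,7.6,0,1,-0.9,-0.05,7.6,0,1,-0.9,-0.05,7.6,0]

```text
t: 10.7
eef_pos: [532.1, -157.0, 125.5]
tcp_rot: [3.136, -0.108, 0.002]
contact_force: [-0.6, 1.3, 2.0]
finger_gap: 32.6
```

```bash
python3 go.py 532 -157 123
```

```text
10.7 [ 0.0839 -0.1518 -0.3354  0.0145 -1.2805  1.4852] [ 532.1 -157.   125.5] [-0.6  1.3  2. ] gap 32.6
toolz [ 0.107 -0.005 -0.994] tilt 6.17 toolx [0.994 0.002 0.107] tooly [ 0.001 -1.     0.005]
tool cm [-0.04 -0.    0.24]
```

```bash
cat > hold.py <<'E'
from h import *
R0=Rn.from_euler('xyz',[3.136,-.108,.002]).as_matrix()
A=R0.T@np.array([0,0,1.]); FT=R0.T@np.array([0,0,5-125.5])
def tester(s): r=R(s); return r@A, s['eef_pos']+r@FT
E
cat > plan.py <<'E'
from sim import *
from h import R as RS, status
# greedy: pushes from current state; one settled call each
def step(q,d):  # d world mm lead
    P,R=F(q); return solve(q,P+d,R,500)
if __name__=='__main__':
    q=solve(np.array([.1,.5,.7,0,-1.6,1.4]),np.array([760,-150,350.]),RS(dict(tcp_rot=[3.136,-.108,.002])),500)
    print(q.round(2),F(q)[0].round(0))
    for e in (.2,.4,.6):
      qq=q.copy()
      d=np.array([1,0,e]);d=62.5*d/np.linalg.norm(d)
      for i in range(14):
        qq=step(qq,d);P,R=F(qq);print(e,i,qq.round(2),P.round(0),tilt(R),R[:2,0].round(3))
E
python3 plan.py
```

```text
[ 0.07  0.49  0.8   0.01 -1.77  1.51] [ 760. -150.  350.]
0.2 0 [ 0.06  0.8   1.27  0.01 -1.94  1.52] [ 821. -150.  362.] [ 0.108 -0.005] [0.994 0.002]
0.2 1 [ 0.07  0.94  1.49  0.03 -1.97  1.51] [ 853. -145.  355.] [ 0.149 -0.013] [0.989 0.002]
0.2 2 [ 0.08  0.96  1.49  0.04 -1.9   1.51] [ 879. -139.  345.] [ 0.2   -0.023] [0.98  0.003]
0.2 3 [ 0.09  0.98  1.49  0.06 -1.83  1.5 ] [ 905. -134.  336.] [ 0.25  -0.031] [0.968 0.005]
0.2 4 [ 0.1   1.    1.49  0.07 -1.76  1.5 ] [ 931. -129.  328.] [ 0.301 -0.039] [0.954 0.007]
0.2 5 [ 0.1   1.02  1.49  0.08 -1.69  1.49] [ 957. -124.  320.] [ 0.351 -0.047] [0.936 0.009]
0.2 6 [ 0.11  1.04  1.49  0.1  -1.61  1.48] [ 982. -119.  313.] [ 0.401 -0.054] [0.916 0.012]
0.2 7 [ 0.12  1.06  1.49  0.11 -1.54  1.48] [1006. -115.  306.] [ 0.45  -0.061] [0.893 0.015]
0.2 8 [ 0.12  1.08  1.49  0.13 -1.47  1.47] [1030. -111.  300.] [ 0.498 -0.067] [0.867 0.018]
0.2 9 [ 0.13  1.1   1.49  0.14 -1.39  1.46] [1054. -107.  294.] [ 0.544 -0.073] [0.839 0.022]
0.2 10 [ 0.13  1.13  1.49  0.16 -1.32  1.45] [1076. -104.  289.] [ 0.589 -0.078] [0.808 0.026]
0.2 11 
[... 2215 characters left out ...]
.  422.] [ 0.419 -0.059] [0.908 0.013]
0.6 7 [ 0.13  0.92  1.49  0.13 -1.66  1.48] [ 940. -113.  429.] [ 0.47  -0.067] [0.883 0.017]
0.6 8 [ 0.14  0.92  1.49  0.15 -1.6   1.48] [ 959. -109.  436.] [ 0.519 -0.073] [0.855 0.021]
0.6 9 [ 0.15  0.93  1.49  0.16 -1.54  1.47] [ 977. -105.  443.] [ 0.566 -0.079] [0.824 0.025]
0.6 10 [ 0.15  0.94  1.49  0.18 -1.48  1.46] [ 995. -102.  450.] [ 0.611 -0.085] [0.791 0.03 ]
0.6 11 [ 0.16  0.95  1.49  0.19 -1.41  1.45] [1013.  -99.  458.] [ 0.655 -0.09 ] [0.755 0.035]
0.6 12 [ 0.16  0.96  1.49  0.21 -1.35  1.45] [1031.  -95.  466.] [ 0.696 -0.094] [0.717 0.04 ]
0.6 13 [ 0.16  0.97  1.49  0.23 -1.29  1.44] [1048.  -92.  473.] [ 0.735 -0.098] [0.677 0.045]
```

Emit:
move_arm:
  commands: [1,0,0,-2,0,1,0,0,-5,0,1,1,0,-10,0,1,2,0,-15,0,1,2,0,-20,0,1,2,0,-22,0,1,2,0,-22,0]

```text
t: 11.58
eef_pos: [528.6, -155.7, 346.9]
tcp_rot: [3.137, -0.109, 0.002]
contact_force: [0.0, 0.1, -4.9]
finger_gap: 32.7
```

```bash
python3 go.py 760 -150 350; python3 - <<'E'
from h import *
grab('side','side2');a=cv2.imread('pics/side2.png')
cv2.imwrite('pics/z4.png',cv2.resize(a[190:340,220:380],None,fx=4,fy=4,interpolation=cv2.INTER_CUBIC))
E
```

```text
11.57 [ 0.0868 -0.1497  0.0711  0.0139 -1.6837  1.4879] [ 528.6 -155.7  346.9] [ 0.   0.1 -4.9] gap 32.7
toolz [ 0.108 -0.004 -0.994] tilt 6.23 toolx [0.994 0.002 0.108] tooly [ 0.001 -1.     0.005]
tool cm [23.04 -0.54  2.19]
```

View pics/z4.png

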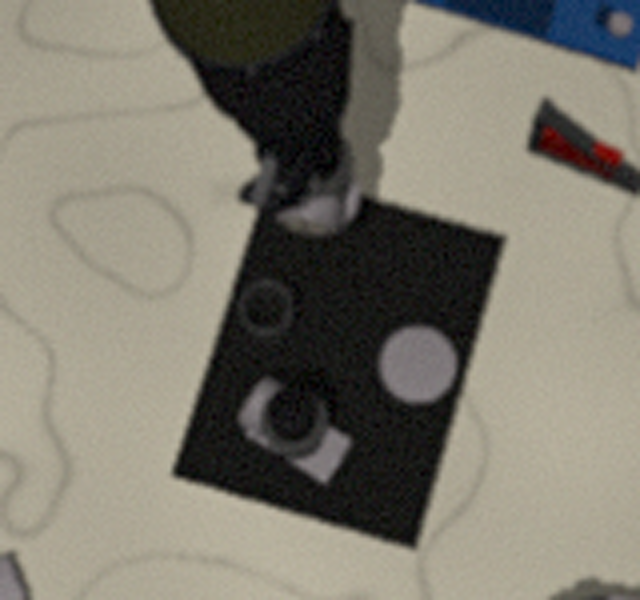

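```bash
cat > plan2.py <<'E'
from plan import *
from hold import A
s=status.read_state();q0=s['joint_pos']
q=solve(np.array([.1,.5,.7,0,-1.6,1.4]),np.array([790,-150,360.]),RS(s),500)
for ey in (-.1,-.2,-.3):
  qq=q.copy();d=np.array([1,ey,.4]);d=62.5*d/np.linalg.norm(d)
  for i in range(11):
    qq=step(qq,d);P,R=F(qq)
    if i%2==0: print(ey,i,P.round(0),tilt(R),'axis',(R@A).round(3))
E
python3 plan2.py
```

```text
-0.1 0 [ 832. -153.  372.] [ 0.128 -0.008] axis [-0.02   0.003  1.   ]
-0.1 2 [ 875. -151.  369.] [ 0.233 -0.029] axis [-0.127  0.024  0.992]
-0.1 4 [ 918. -150.  369.] [ 0.337 -0.049] axis [-0.234  0.044  0.971]
-0.1 6 [ 961. -150.  369.] [ 0.439 -0.068] axis [-0.34   0.064  0.938]
-0.1 8 [1004. -150.  372.] [ 0.536 -0.085] axis [-0.442  0.082  0.893]
-0.1 10 [1045. -151.  375.] [ 0.626 -0.101] axis [-0.539  0.098  0.837]
-0.2 0 [ 831. -158.  372.] [ 0.128 -0.009] axis [-0.02   0.003  1.   ]
-0.2 2 [ 873. -167.  369.] [ 0.233 -0.031] axis [-0.127  0.026  0.992]
-0.2 4 [ 915. -175.  367.] [ 0.337 -0.054] axis [-0.234  0.049  0.971]
-0.2 6 [ 957. -184.  367.] [ 0.438 -0.076] axis [-0.339  0.072  0.938]
-0.2 8 [ 998. -192.  369.] [ 0.534 -0.097] axis [-0.44   0.094  0.893]
-0.2 10 [1038. -200.  372.] [ 0.623 -0.117] axis [-0.536  0.115  0.836]
-0.3 0 [ 830. -164.  372.] [ 0.127 -0.009] axis [-0.02   0.003  1.   ]
-0.3 2 [ 870. -182.  368.] [ 0.232 -0.033] axis [-0.126  0.027  0.992]
-0.3 4 [ 910. -199.  365.] [ 0.335 -0.058] axis [-0.232  0.053  0.971]
-0.3 6 [ 951. -216.  365.] [ 0.435 -0.083] axis [-0.336  0.079  0.939]
-0.3 8 [ 991. -232.  366.] [ 0.53  -0.109] axis [-0.436  0.105  0.894]
-0.3 10 [1029. -247.  369.] [ 0.618 -0.133] axis [-0.53   0.131  0.838]
```

Emit:
move_arm:
  commands: [1,5,0,0.5,0,1,10,-0.2,1,0,1,15,-0.4,1,0,1,20,-0.5,1.5,0,1,25,-0.5,1.5,0,1,26,-0.5,1.5,0,1,26,-0.5,1.5,0]

```text
t: 12.5
eef_pos: [789.8, -149.6, 351.1]
tcp_rot: [3.138, -0.098, 0.003]
contact_force: [-1.0, 0.5, -3.5]
finger_gap: 32.8
```

```bash
cat > st2.py <<'E'
from hold import *
exec(open('st.py').read().split('\n',1)[1])
a,f=tester(s);print('axis',a.round(3),'foot',f.round(1))
n=np.array([-.472,-.01,.88]);n/=np.linalg.norm(n);print('ang to n',np.degrees(np.arccos(a@n)).round(2))
if len(sys.argv)>3:
    d=np.array([float(v) for v in sys.argv[1:4]]);print('tool cm for world delta',(r.T@d/10).round(2))
E
python3 st2.py 200 -30 80
```

```text
12.5 [ 0.0639  0.6187  0.9818  0.01   -1.8364  1.5124] [ 789.8 -149.6  351.1] [-1.   0.5 -3.5] gap 32.8
toolz [ 0.098 -0.003 -0.995] tilt 5.61 toolx [0.995 0.003 0.098] tooly [ 0.002 -1.     0.004]
axis [ 0.01  -0.002  1.   ] foot [ 788.5 -149.3  230.6]
ang to n 28.79
tool cm for world delta [20.68  3.07 -6.  ]
```

Emit:
move_arm:
  commands: [1,0,-5,-0.5,0,1,1,-10,-1,0,1,1,-15,-1,0,1,1,-17,-1,0,1,2,-17,-1,0,1,8,-17,-3,0,1,14,-17,-6,0,1,20,-17,-8,0]

```text
t: 13.5
eef_pos: [853.6, 19.5, 366.4]
tcp_rot: [3.136, -0.138, 0.003]
contact_force: [1.2, 0.9, -5.8]
finger_gap: 33.1
```

```bash
python3 st2.py 250 0 100
```

```text
13.5 [ 0.2712  0.9297  1.4842  0.0455 -1.9932  1.3236] [853.6  19.5 366.4] [ 1.2  0.9 -5.8] gap 33.1
toolz [ 0.138 -0.005 -0.99 ] tilt 7.91 toolx [0.99  0.003 0.138] tooly [ 0.002 -1.     0.005]
axis [-0.03 -0.    1.  ] foot [857.2  19.6 245.9]
ang to n 26.49
tool cm for world delta [26.14  0.11 -6.46]
```

Now repeated outward pushes of a few rows each.

Emit:
move_arm:
  commands: [1,26,0,-7,0,1,26,0,-7,0,1,26,0,-7,0]

```text
t: 13.88
eef_pos: [879.6, 17.3, 356.5]
tcp_rot: [3.137, -0.192, 0.003]
contact_force: [-0.8, 1.3, -5.3]
finger_gap: 32.5
```

Emit:
move_arm:
  commands: [1,26,0,-6,0,1,26,0,-6,0,1,26,0,-6,0]

```text
t: 14.25
eef_pos: [905.1, 15.8, 346.9]
tcp_rot: [3.136, -0.245, 0.003]
contact_force: [-1.2, -0.3, -4.9]
finger_gap: 32.9
```

Emit:
move_arm:
  commands: [1,26,0,-5,0,1,26,0,-5,0,1,26,0,-5,0]

```text
t: 14.62
eef_pos: [928.4, 14.5, 341.1]
tcp_rot: [3.136, -0.298, 0.004]
contact_force: [-0.3, -0.3, -4.9]
finger_gap: 32.7
```

```bash
python3 st2.py 250 0 100
```

```text
14.62 [ 0.2569  0.9868  1.4903  0.0812 -1.7858  1.3457] [928.4  14.5 341.1] [-0.3 -0.3 -4.9] gap 32.7
toolz [ 0.294 -0.005 -0.956] tilt 17.09 toolx [0.956 0.004 0.294] tooly [ 0.002 -1.     0.006]
axis [-0.189 -0.     0.982] foot [951.2  14.5 222.8]
ang to n 17.31
tool cm for world delta [26.83  0.11 -2.21]
```

Emit:
move_arm:
  commands: [1,27,0,-3,0,1,27,0,-3,0,1,27,0,-3,0]

```text
t: 15.0
eef_pos: [953.0, 13.4, 333.6]
tcp_rot: [3.135, -0.352, 0.004]
contact_force: [-0.1, 0.1, -5.3]
finger_gap: 32.9
```

Emit:
move_arm:
  commands: [1,27,0,-1.5,0,1,27,0,-1.5,0,1,27,0,-1.5,0]

```text
t: 15.38
eef_pos: [976.7, 12.4, 328.0]
tcp_rot: [3.134, -0.407, 0.005]
contact_force: [-0.2, 0.2, -5.1]
finger_gap: 32.5
```

Emit:
move_arm:
  commands: [1,27,0,0,0,1,27,0,0,0,1,27,0,0,0]

```text
t: 15.75
eef_pos: [999.5, 11.6, 323.8]
tcp_rot: [3.133, -0.461, 0.005]
contact_force: [-0.0, 0.5, -5.3]
finger_gap: 32.8
```

Emit:
move_arm:
  commands: [1,27,0,1.5,0,1,27,0,1.5,0,1,27,0,1.5,0]

```text
t: 16.12
eef_pos: [1021.5, 10.9, 321.1]
tcp_rot: [3.132, -0.516, 0.006]
contact_force: [-0.6, 0.3, -5.5]
finger_gap: 32.8
```

```bash
python3 st2.py 250 0 100
```

```text
16.12 [ 0.2439  1.055   1.4904  0.1264 -1.5047  1.354 ] [1021.5   10.9  321.1] [-0.6  0.3 -5.5] gap 32.8
toolz [ 0.494 -0.007 -0.87 ] tilt 29.58 toolx [0.87  0.005 0.494] tooly [ 0.001 -1.     0.008]
axis [-0.397  0.002  0.918] foot [1069.3   10.6  210.5]
ang to n 4.87
tool cm for world delta [26.68  0.11  3.64]
```

Emit:
move_arm:
  commands: [1,27,0,3,0,1,27,0,3,0,1,27,0,3,0]

```text
t: 16.5
eef_pos: [1042.4, 10.2, 319.7]
tcp_rot: [3.131, -0.571, 0.006]
contact_force: [0.3, 0.8, -4.8]
finger_gap: 32.6
```

Emit:
move_arm:
  commands: [1,3.4,0.5,0.5,0,1,3.4,0.5,0.5,0,1,3.4,0.5,0.5,0]

```text
t: 16.88
eef_pos: [1050.0, 5.0, 322.2]
tcp_rot: [3.13, -0.595, 0.006]
contact_force: [-0.3, 0.2, -3.6]
finger_gap: 32.9
```

```bash
python3 st2.py 250 0 100; python3 - <<'E'
from h import *
grab('side','side3');grab('top','top3')
a=cv2.imread('pics/side3.png');b=cv2.imread('pics/top3.png')
cv2.imwrite('pics/z5.png',np.vstack([a[:, :],b])[:, :])
cv2.imwrite('pics/z5.png',np.hstack([cv2.resize(a[60:260,280:480],None,fx=2,fy=2),cv2.resize(b[20:220,230:430],None,fx=2,fy=2)]))
E
```

```text
16.88 [ 0.2353  1.0731  1.4908  0.1406 -1.4096  1.3571] [1050.     5.   322.2] [-0.3  0.2 -3.6] gap 32.9
toolz [ 0.56  -0.008 -0.828] tilt 34.09 toolx [0.828 0.005 0.56 ] tooly [-0.    -1.     0.009]
axis [-0.468  0.003  0.884] foot [1106.4    4.7  215.7]
ang to n 0.8
tool cm for world delta [26.31  0.09  5.73]
```

View pics/z5.png

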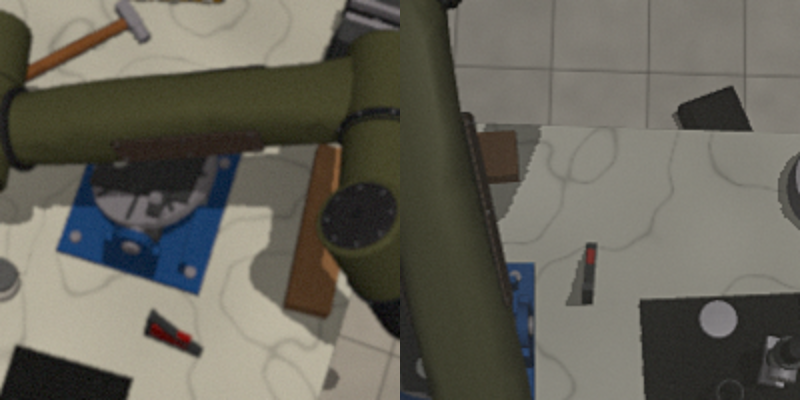

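Emit:
move_arm:
  commands: [1,-5,0,-4.4,0,1,-51,0,-44,0,1,-51,0,-44,0,1,-51,0,-44,0,1,-51,0,-44,0,1,-51,0,-44,0,1,-51,0,-44,0,1,-51,0,-44,0]

```text
t: 17.98
eef_pos: [640.1, 6.9, 376.9]
tcp_rot: [3.132, -0.597, 0.006]
contact_force: [-0.9, 2.0, -2.4]
finger_gap: 32.6
```

```bash
cat > tgt.py <<'E'
from hold import *
S=np.array([519.,219.5,137.]);n=np.array([-.472,-.01,.88]);n/=np.linalg.norm(n)
s=status.read_state();a,f=tester(s);r=R(s)
print('t',s['t'],'tcp',s['eef_pos'].round(1),'axis',a.round(3),'ang',np.degrees(np.arccos(a@n)).round(2),'foot',f.round(1),'F',s['contact_force'].round(1),'Faxial',(s['contact_force']@a).round(1),'gap',round(s['finger_gap'],1),'j',s['joint_pos'].round(2))
d=f-S; print('height over spot',(d@n).round(1),'lateral',(d-(d@n)*n).round(1))
h=float(sys.argv[1]); print('to height',h,'tool cm',(r.T@(S+h*n-f)/10).round(2))
E
python3 tgt.py 80; python3 st2.py -100 210 0
```

```text
t 17.975 tcp [640.1   6.9 376.9] axis [-0.47   0.002  0.883] ang 0.69 foot [696.7   6.7 270.5] F [-0.9  2.  -2.4] Faxial -1.7 gap 32.6 j [ 0.45 -0.32 -0.21  0.28 -1.15  1.08]
height over spot 35.8 lateral [ 194.6 -212.5  102. ]
to height 80.0 tool cm [-21.26 -21.26  -7.05]
17.98 [ 0.4475 -0.3236 -0.2118  0.2768 -1.1498  1.0816] [640.1   6.9 376.9] [-0.9  2.  -2.4] gap 32.6
toolz [ 0.562 -0.007 -0.827] tilt 34.22 toolx [0.827 0.005 0.562] tooly [ 0.    -1.     0.008]
axis [-0.47   0.002  0.883] foot [696.7   6.7 270.5]
ang to n 0.69
tool cm for world delta [ -8.17 -21.    -5.76]
```

Emit:
move_arm:
  commands: [1,-5,0,-3.5,0,1,-20,0,-13.5,0,1,-20,0,-13.5,0,1,-20,0,-13.5,0,1,-20,-10,-12,0,1,-21.3,-21.3,-8,0,1,-21.3,-21.3,-7,0,1,-21.3,-21.3,-7,0]

```text
t: 18.98
eef_pos: [423.9, 221.7, 312.2]
tcp_rot: [3.135, -0.596, 0.007]
contact_force: [0.1, -1.1, -3.7]
finger_gap: 32.7
```

```bash
python3 tgt.py 30
```

```text
t 18.975 tcp [423.9 221.7 312.2] axis [-0.469 -0.002  0.883] ang 0.5 foot [480.5 221.9 205.7] F [ 0.1 -1.1 -3.7] Faxial -3.3 gap 32.7 j [ 1.28 -0.72 -0.68  0.57 -1.44  0.27]
height over spot 78.8 lateral [-1.3  3.2 -0.7]
to height 30.0 tool cm [-0.36  0.26  4.87]
```

Emit:
move_arm:
  commands: [1,-0.1,0.1,2,0,1,-0.3,0.26,4,0,1,-0.36,0.26,4.9,0,1,-0.36,0.26,4.9,0,1,-0.36,0.26,4.9,0]

```text
t: 19.6
eef_pos: [448.5, 219.1, 271.0]
tcp_rot: [3.137, -0.598, 0.006]
contact_force: [-0.6, 1.4, -4.8]
finger_gap: 33.0
```

```bash
python3 tgt.py 10; python3 - <<'E'
from h import *
grab('side','side4');grab('top','top4')
a=cv2.imread('pics/side4.png');b=cv2.imread('pics/top4.png')
f=lambda im,x0,y0,w,h,k:cv2.resize(im[y0:y0+h,x0:x0+w],None,fx=k,fy=k,interpolation=cv2.INTER_CUBIC)
cv2.imwrite('pics/z6.png',np.hstack([f(a,290,80,100,120,4),f(b,195,140,100,120,4)]))
E
```

```text
t 19.6 tcp [448.5 219.1 271. ] axis [-0.47  -0.004  0.883] ang 0.38 foot [505.1 219.5 164.6] F [-0.6  1.4 -4.8] Faxial -3.9 gap 33.0 j [ 1.2  -0.69 -0.74  0.57 -1.32  0.29]
height over spot 30.9 lateral [0.7 0.4 0.4]
to height 10.0 tool cm [-0.3   0.01  2.07]
```

View pics/z6.png

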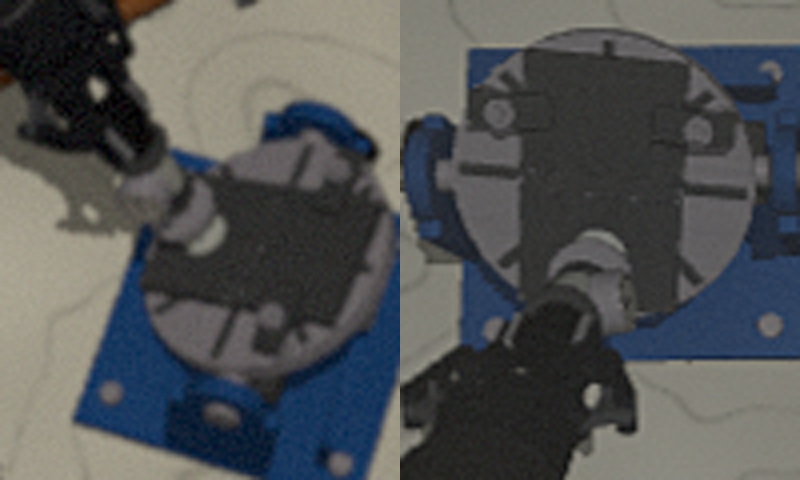

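```bash
python3 - <<'E'
from hold import *
s=status.read_state();a,f=tester(s)
o=[]
for n,(x0,y0) in(('side4',(290,80)),('top4',(195,140))):
    c=dict(np.load(f'pics/{n}.npz'));T=np.linalg.inv(c['world_from_camera'])
    im=cv2.resize(c['img'][y0:y0+120,x0:x0+100,::-1],None,fx=5,fy=5,interpolation=cv2.INTER_CUBIC)
    def pr(X):
        p=(T[:3,:3]@X.T).T+T[:3,3]; uv=cv2.projectPoints(p[None],np.zeros(3),np.zeros(3),c['intrinsics'],np.array([c['k1'],0,0,0]))[0][:,0]
        return ((uv-[x0,y0]+.5)*5).astype(np.int32)
    u=np.cross(a,[0,1,0]);u/=np.linalg.norm(u);v=np.cross(a,u);t=np.linspace(0,6.28,60)[:,None]
    for h,rad,col in((0,28,(0,255,0)),(8,28,(0,255,255)),(90,25,(255,0,255))):
        cv2.polylines(im,[pr(f+a*h+rad*(np.cos(t)*u+np.sin(t)*v))],True,col,1)
    nn=np.array([-.472,-.01,.88]);u=np.cross(nn,[0,1,0]);u/=np.linalg.norm(u);v=np.cross(nn,u)
    cv2.polylines(im,[pr(np.array([519,219.5,137])+18*(np.cos(t)*u+np.sin(t)*v))],True,(0,0,255),1)
    o.append(im[:, :400])
cv2.imwrite('pics/z7.png',np.hstack(o))
E
```

```text
(no output)
```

View pics/z7.png

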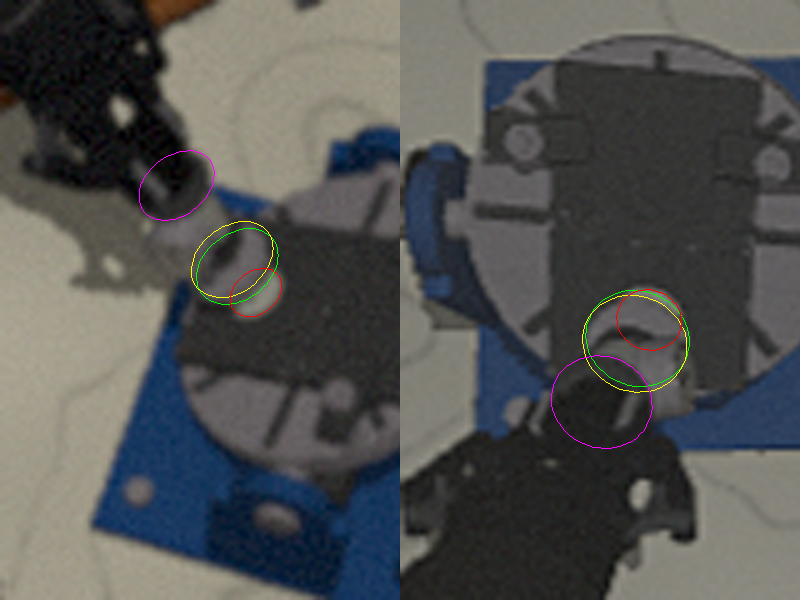

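The overlay agrees: projected foot and shoulder circles lie on the tester, and the projected spot circle matches the visible bright crescent at side-zoom (265,292) to about 2 mm. I'll approach slowly along the normal.

Emit:
move_arm:
  commands: [1,-0.12,0,1,0,1,-0.25,0,1.8,0,1,-0.33,0,2.4,0,1,-0.36,0,2.7,0,1,-0.36,0,2.7,0,1,-0.36,0,2.7,0]

```text
t: 20.45
eef_pos: [460.7, 219.2, 246.6]
tcp_rot: [3.137, -0.598, 0.006]
contact_force: [0.1, 0.6, -3.6]
finger_gap: 32.6
```

```bash
python3 tgt.py 0
```

```text
t 20.45 tcp [460.7 219.2 246.6] axis [-0.47  -0.004  0.883] ang 0.38 foot [517.3 219.7 140.3] F [ 0.1  0.6 -3.6] Faxial -3.2 gap 32.6 j [ 1.16 -0.67 -0.77  0.57 -1.26  0.3 ]
height over spot 3.7 lateral [0.1 0.2 0. ]
to height 0.0 tool cm [-0.05  0.02  0.37]
```

Emit:
move_arm:
  commands: [1,-0.03,0,0.2,0,1,-0.05,0,0.4,0,1,-0.05,0,0.4,0]

```text
t: 20.82
eef_pos: [462.5, 219.1, 242.8]
tcp_rot: [3.137, -0.597, 0.006]
contact_force: [-0.4, -0.5, -4.2]
finger_gap: 32.9
```

```bash
python3 tgt.py 0
```

```text
t 20.825 tcp [462.5 219.1 242.8] axis [-0.47  -0.004  0.883] ang 0.4 foot [519.1 219.6 136.4] F [-0.4 -0.5 -4.2] Faxial -3.6 gap 32.9 j [ 1.15 -0.66 -0.77  0.57 -1.25  0.3 ]
height over spot -0.6 lateral [-0.1  0.1 -0.1]
to height 0.0 tool cm [ 0.02  0.01 -0.06]
```

No contact yet. Continuing in small steps.

Emit:
move_arm:
  commands: [1,-0.02,0,0.15,0,1,-0.03,0,0.3,0,1,-0.03,0,0.3,0]

```text
t: 21.2
eef_pos: [464.1, 219.1, 241.1]
tcp_rot: [3.138, -0.598, 0.006]
contact_force: [-6.1, 0.1, 0.7]
finger_gap: 32.6
```

```bash
python3 tgt.py 0
```

```text
t 21.2 tcp [464.1 219.1 241.1] axis [-0.471 -0.004  0.882] ang 0.35 foot [520.8 219.7 134.8] F [-6.1  0.1  0.7] Faxial 3.5 gap 32.6 j [ 1.15 -0.66 -0.78  0.57 -1.24  0.3 ]
height over spot -2.8 lateral [0.5 0.1 0.3]
to height 0.0 tool cm [-0.03  0.02 -0.28]
```

Emit:
move_arm:
  commands: [1,-0.02,0,0.15,0,1,-0.03,0,0.3,0,1,-0.03,0,0.3,0]

```text
t: 21.58
eef_pos: [465.5, 219.1, 239.2]
tcp_rot: [3.138, -0.599, 0.005]
contact_force: [-6.3, -0.2, 0.4]
finger_gap: 32.7
```

```bash
python3 tgt.py 0
```

```text
t 21.575 tcp [465.5 219.1 239.2] axis [-0.471 -0.005  0.882] ang 0.32 foot [522.3 219.7 133. ] F [-6.3 -0.2  0.4] Faxial 3.4 gap 32.7 j [ 1.14 -0.66 -0.78  0.58 -1.23  0.3 ]
height over spot -5.1 lateral [0.9 0.1 0.5]
to height 0.0 tool cm [-0.04  0.02 -0.52]
```

Emit:
move_arm:
  commands: [1,-0.02,0,0.15,0,1,-0.03,0,0.3,0,1,-0.04,0,0.4,0,1,-0.05,0,0.5,0,1,-0.05,0,0.5,0]

```text
t: 22.2
eef_pos: [467.9, 219.1, 235.7]
tcp_rot: [3.139, -0.599, 0.005]
contact_force: [-7.5, -0.8, 0.9]
finger_gap: 33.0
```

```bash
python3 tgt.py -12
```

```text
t 22.2 tcp [467.9 219.1 235.7] axis [-0.472 -0.005  0.882] ang 0.28 foot [524.7 219.7 129.4] F [-7.5 -0.8  0.9] Faxial 4.3 gap 33.0 j [ 1.14 -0.65 -0.78  0.58 -1.22  0.3 ]
height over spot -9.4 lateral [1.3 0.1 0.7]
to height -12.0 tool cm [-0.17  0.01  0.24]
```

Emit:
move_arm:
  commands: [1,-0.04,0,0.1,0,1,-0.07,0,0.2,0,1,-0.07,0,0.2,0]

```text
t: 22.58
eef_pos: [468.4, 219.1, 234.6]
tcp_rot: [3.14, -0.6, 0.004]
contact_force: [-7.1, -0.9, -0.3]
finger_gap: 32.5
```

```bash
python3 tgt.py -12
```

```text
t 22.575 tcp [468.4 219.1 234.6] axis [-0.473 -0.006  0.881] ang 0.25 foot [525.4 219.8 128.4] F [-7.1 -0.9 -0.3] Faxial 3.1 gap 32.5 j [ 1.14 -0.65 -0.78  0.58 -1.22  0.3 ]
height over spot -10.6 lateral [1.4 0.1 0.7]
to height -12.0 tool cm [-0.17  0.01  0.13]
```

Emit:
move_arm:
  commands: [1,-0.03,0,0.1,0,1,-0.04,0,0.15,0,1,-0.04,0,0.15,0]

```text
t: 22.95
eef_pos: [468.9, 219.0, 234.1]
tcp_rot: [3.14, -0.601, 0.003]
contact_force: [-8.1, -1.9, 0.2]
finger_gap: 32.6
```

```bash
python3 tgt.py -12
```

```text
t 22.95 tcp [468.9 219.  234.1] axis [-0.473 -0.006  0.881] ang 0.23 foot [525.9 219.7 128. ] F [-8.1 -1.9  0.2] Faxial 4.0 gap 32.6 j [ 1.13 -0.65 -0.79  0.58 -1.22  0.29]
height over spot -11.2 lateral [1.6 0.1 0.9]
to height -12.0 tool cm [-0.19  0.01  0.06]
```

Emit:
move_arm:
  commands: [1,-0.03,0,0.1,0,1,-0.04,0,0.15,0,1,-0.04,0,0.15,0]

```text
t: 23.32
eef_pos: [469.4, 219.0, 233.8]
tcp_rot: [3.141, -0.602, 0.003]
contact_force: [-7.8, -1.1, 1.7]
finger_gap: 32.6
```

```bash
python3 tgt.py -12
```

```text
t 23.325 tcp [469.4 219.  233.8] axis [-0.474 -0.007  0.881] ang 0.21 foot [526.5 219.8 127.7] F [-7.8 -1.1  1.7] Faxial 5.2 gap 32.6 j [ 1.13 -0.65 -0.79  0.58 -1.21  0.29]
height over spot -11.8 lateral [2.  0.2 1.1]
to height -12.0 tool cm [-0.23  0.02 -0.  ]
```

Emit:
move_arm:
  commands: [1,-0.08,0,0.08,0,1,-0.16,0,0.14,0,1,-0.2,0,0.14,0,1,-0.2,0,0.14,0]

```text
t: 23.82
eef_pos: [468.8, 219.0, 233.3]
tcp_rot: [-3.141, -0.604, 0.002]
contact_force: [-5.8, -2.1, 2.0]
finger_gap: 32.6
```

```bash
python3 tgt.py -12
```

```text
t 23.825 tcp [468.8 219.  233.3] axis [-0.476 -0.007  0.88 ] ang 0.24 foot [526.1 219.9 127.3] F [-5.8 -2.1  2. ] Faxial 4.5 gap 32.6 j [ 1.14 -0.66 -0.79  0.58 -1.21  0.29]
height over spot -11.9 lateral [1.5 0.3 0.8]
to height -12.0 tool cm [-0.17  0.03 -0.01]
```

Emit:
move_arm:
  commands: [1,-0.08,0,0.12,0,1,-0.1,0,0.18,0,1,-0.12,0,0.18,0,1,-0.12,0,0.18,0]

```text
t: 24.32
eef_pos: [469.0, 218.9, 233.3]
tcp_rot: [-3.139, -0.606, 0.001]
contact_force: [-9.5, -1.9, 4.8]
finger_gap: 33.0
```

```bash
python3 tgt.py -12
```

```text
t 24.325 tcp [469.  218.9 233.3] axis [-0.477 -0.008  0.879] ang 0.33 foot [526.5 219.9 127.4] F [-9.5 -1.9  4.8] Faxial 8.8 gap 33.0 j [ 1.14 -0.66 -0.79  0.58 -1.21  0.29]
height over spot -12.0 lateral [1.9 0.3 1. ]
to height -12.0 tool cm [-0.21  0.03 -0.02]
```

Emit:
move_arm:
  commands: [1,-0.06,0,0.16,0,1,-0.06,0,0.16,0,1,-0.06,0,0.16,0,1,-0.06,0,0.16,0,1,-0.06,0,0.16,0,1,-0.06,0,0.16,0,1,-0.06,0,0.16,0,1,-0.06,0,0.16,0]

```text
t: 25.32
eef_pos: [469.4, 218.9, 233.5]
tcp_rot: [-3.138, -0.607, -0.0]
contact_force: [-12.3, -3.0, 4.1]
finger_gap: 32.7
```

```bash
python3 tgt.py -12
```

```text
t 25.325 tcp [469.4 218.9 233.5] axis [-0.479 -0.009  0.878] ang 0.39 foot [527.1 219.9 127.7] F [-12.3  -3.    4.1] Faxial 9.5 gap 32.7 j [ 1.13 -0.66 -0.79  0.58 -1.21  0.29]
height over spot -12.0 lateral [2.4 0.3 1.3]
to height -12.0 tool cm [-0.27  0.03 -0.03]
```

Emit:
move_arm:
  commands: [1,-0.12,0,0.14,0,1,-0.2,0,0.13,0,1,-0.25,0,0.13,0,1,-0.25,0,0.13,0,1,-0.25,0,0.13,0,1,-0.25,0,0.13,0,1,-0.25,0,0.13,0,1,-0.25,0,0.13,0]

```text
t: 26.32
eef_pos: [468.4, 218.8, 233.0]
tcp_rot: [-3.137, -0.609, -0.002]
contact_force: [-7.3, -1.3, 2.1]
finger_gap: 32.8
```

```bash
python3 tgt.py -12
```

```text
t 26.325 tcp [468.4 218.8 233. ] axis [-0.48  -0.009  0.877] ang 0.51 foot [526.2 219.9 127.3] F [-7.3 -1.3  2.1] Faxial 5.3 gap 32.8 j [ 1.14 -0.66 -0.8   0.59 -1.21  0.28]
height over spot -12.0 lateral [1.6 0.3 0.9]
to height -12.0 tool cm [-0.18  0.03 -0.02]
```

Emit:
move_arm:
  commands: [1,-0.12,0,0.25,0,1,-0.16,0,0.36,0,1,-0.19,0,0.47,0,1,-0.22,0,0.58,0,1,-0.25,0,0.69,0,1,-0.27,0,0.8,0,1,-0.3,0,0.85,0,1,-0.3,0,0.85,0]

```text
t: 27.32
eef_pos: [471.1, 218.7, 228.0]
tcp_rot: [-3.135, -0.613, -0.003]
contact_force: [-15.6, -4.2, 9.3]
finger_gap: 32.7
```

```bash
python3 tgt.py -18
```

```text
t 27.325 tcp [471.1 218.7 228. ] axis [-0.484 -0.011  0.875] ang 0.72 foot [529.4 220.  122.5] F [-15.6  -4.2   9.3] Faxial 15.7 gap 32.7 j [ 1.13 -0.66 -0.81  0.59 -1.19  0.28]
height over spot -17.7 lateral [2.1 0.3 1.1]
to height -18.0 tool cm [-0.24  0.03  0.  ]
```

Emit:
move_arm:
  commands: [1,-0.1,0,0.28,0,1,-0.15,0,0.31,0,1,-0.2,0,0.32,0,1,-0.2,0,0.32,0,1,-0.2,0,0.32,0,1,-0.2,0,0.32,0,1,-0.2,0,0.32,0,1,-0.2,0,0.32,0]

```text
t: 28.32
eef_pos: [472.0, 218.7, 228.7]
tcp_rot: [-3.132, -0.618, -0.006]
contact_force: [-13.1, -4.7, 9.6]
finger_gap: 33.0
```

```bash
python3 tgt.py -18
```

```text
t 28.325 tcp [472.  218.7 228.7] axis [-0.488 -0.012  0.873] ang 1.02 foot [530.8 220.1 123.5] F [-13.1  -4.7   9.6] Faxial 14.9 gap 33.0 j [ 1.13 -0.66 -0.81  0.6  -1.19  0.28]
height over spot -17.5 lateral [3.5 0.5 1.9]
to height -18.0 tool cm [-0.4   0.05  0.  ]
```

Emit:
move_arm:
  commands: [1,-0.2,0,0.32,0,1,-0.3,0,0.36,0,1,-0.4,0,0.4,0,1,-0.4,0,0.4,0,1,-0.4,0,0.4,0,1,-0.4,0,0.4,0,1,-0.4,0,0.4,0,1,-0.4,0,0.4,0]

```text
t: 29.32
eef_pos: [471.9, 218.6, 228.3]
tcp_rot: [-3.13, -0.624, -0.008]
contact_force: [-10.7, -5.0, 11.3]
finger_gap: 32.1
```

```bash
python3 tgt.py -18
```

```text
t 29.325 tcp [471.9 218.6 228.3] axis [-0.494 -0.014  0.87 ] ang 1.38 foot [531.4 220.2 123.5] F [-10.7  -5.   11.3] Faxial 15.2 gap 32.1 j [ 1.13 -0.67 -0.82  0.6  -1.19  0.27]
height over spot -17.7 lateral [4.  0.5 2.2]
to height -18.0 tool cm [-0.45  0.05 -0.03]
```

Emit:
move_arm:
  commands: [1,-0.3,0,0.4,0,1,-0.4,0,0.46,0,1,-0.45,0,0.52,0,1,-0.5,0,0.56,0,1,-0.5,0,0.56,0,1,-0.5,0,0.56,0,1,-0.5,0,0.56,0,1,-0.5,0,0.56,0]

```text
t: 30.32
eef_pos: [472.1, 218.4, 227.4]
tcp_rot: [-3.126, -0.632, -0.011]
contact_force: [-16.9, -6.5, 15.6]
finger_gap: 32.6
```

```bash
python3 tgt.py -18;python3 - <<'E'
from h import *
grab('side','side5');grab('top','top5')
E
```

```text
t 30.325 tcp [472.1 218.4 227.4] axis [-0.5   -0.015  0.866] ang 1.83 foot [532.4 220.3 123.1] F [-16.9  -6.5  15.6] Faxial 22.0 gap 32.6 j [ 1.13 -0.67 -0.83  0.61 -1.18  0.26]
height over spot -18.6 lateral [4.6 0.6 2.5]
to height -18.0 tool cm [-0.51  0.06 -0.13]
```

Emit:
move_arm:
  commands: [1,-0.42,0,0.42,0,1,-0.42,0,0.42,0,1,-0.42,0,0.42,0,1,-0.42,0,0.42,0,1,-0.42,0,0.42,0,1,-0.42,0,0.42,0,1,-0.42,0,0.42,0]

```text
t: 31.3
eef_pos: [472.0, 218.2, 227.3]
tcp_rot: [-3.123, -0.638, -0.014]
contact_force: [-17.8, -6.4, 14.1]
finger_gap: 33.0
```

```bash
python3 tgt.py -18;python3 - <<'E'
from h import *
o=[]
for n,(x0,y0) in(('side5',(290,80)),('top5',(195,140))):
    c=np.load(f'pics/{n}.npz');o.append(cv2.resize(c['img'][y0:y0+100,x0:x0+80,::-1],None,fx=5,fy=5,interpolation=cv2.INTER_CUBIC))
cv2.imwrite('pics/z8.png',np.hstack(o))
E
```

```text
t 31.3 tcp [472.  218.2 227.3] axis [-0.506 -0.017  0.863] ang 2.2 foot [532.9 220.2 123.3] F [-17.8  -6.4  14.1] Faxial 21.2 gap 33.0 j [ 1.13 -0.68 -0.84  0.62 -1.18  0.25]
height over spot -18.6 lateral [5.1 0.5 2.7]
to height -18.0 tool cm [-0.56  0.06 -0.14]
```

View pics/z8.png

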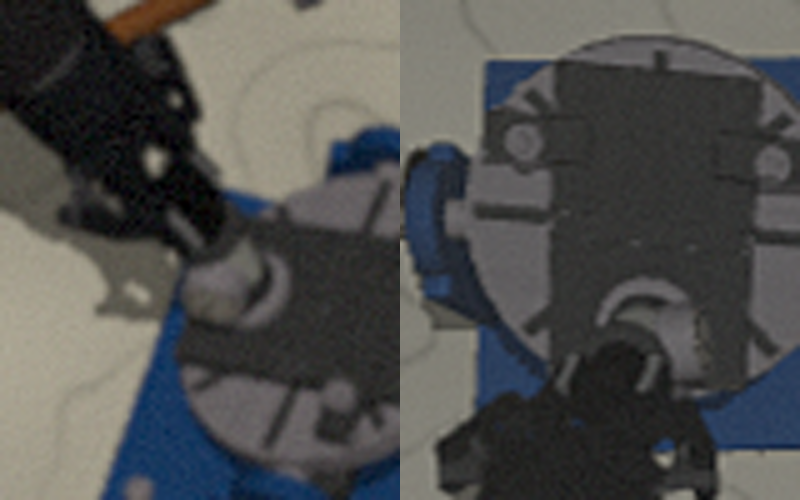

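```bash
python3 - <<'E'
from hold import *
o=[]
a=np.array([-.472,-.01,.88]);a/=np.linalg.norm(a)
for n,(x0,y0) in(('side5',(290,80)),('top5',(195,140))):
    c=dict(np.load(f'pics/{n}.npz'));T=np.linalg.inv(c['world_from_camera'])
    im=cv2.resize(c['img'][y0+30:y0+90,x0+20:x0+80,::-1],None,fx=7,fy=7,interpolation=cv2.INTER_CUBIC)
    def pr(X):
        p=(T[:3,:3]@X.T).T+T[:3,3]; uv=cv2.projectPoints(p[None],np.zeros(3),np.zeros(3),c['intrinsics'],np.array([c['k1'],0,0,0]))[0][:,0]
        return ((uv-[x0+20,y0+30]+.5)*7).astype(np.int32)
    u=np.cross(a,[0,1,0]);u/=np.linalg.norm(u);v=np.cross(a,u);t=np.linspace(0,6.28,60)[:,None]
    f=np.array([519,219.5,137])-2*a
    for h,rad,col in((8,28,(0,255,0)),(0,28,(0,255,255))):
        cv2.polylines(im,[pr(f+a*h+rad*(np.cos(t)*u+np.sin(t)*v))],True,col,1)
    o.append(im[:, :400])
cv2.imwrite('pics/z9.png',np.hstack(o))
E
```

```text
(no output)
```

View pics/z9.png

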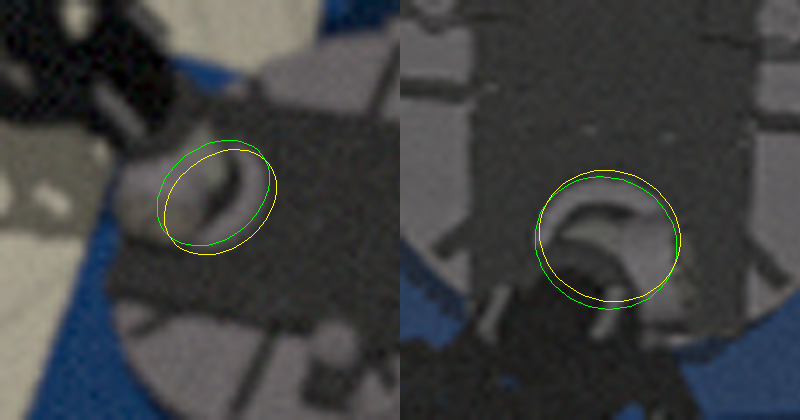

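The foot outline sits on the spot circle in both views, off by about 1–2 mm. Contact force was about 25 N, well past the 19 N second-stop value. Now I'll release gently and lift clear.

Emit:
move_arm:
  commands: [1,-0.2,0,0,0,1,0,0,-0.5,0,1,0.1,0,-1,0,1,0.2,0,-1.6,0,1,0.3,0,-2.5,0,1,0.5,0,-4.5,0,1,0.8,0,-7,0,1,1,0,-9,0]

```text
t: 32.3
eef_pos: [425.9, 217.2, 306.3]
tcp_rot: [-3.123, -0.638, -0.014]
contact_force: [-0.1, 0.7, -4.1]
finger_gap: 32.7
```

```bash
python3 tgt.py 80; python3 - <<'E'
from h import *
grab('side','side6');grab('top','top6')
E
```

```text
t 32.3 tcp [425.9 217.2 306.3] axis [-0.505 -0.017  0.863] ang 2.2 foot [486.8 219.3 202.3] F [-0.1  0.7 -4.1] Faxial -3.5 gap 32.7 j [ 1.28 -0.77 -0.74  0.61 -1.41  0.24]
height over spot 72.8 lateral [2.2 0.5 1.2]
to height 80.0 tool cm [-0.14  0.06 -0.75]
```

```bash
cat > unt.py <<'E'
from plan import *
s=status.read_state();R0=RS(s);q0=s['joint_pos']
tg=np.array([.12,0.0])
dirs=[np.array([np.cos(a)*np.cos(e),np.sin(a)*np.cos(e),np.sin(e)]) for a in np.radians(np.arange(100,261,20)) for e in np.radians([-30,0,30])]
best=[]
for st in ((340,0,300),(340,0,360),(340,-40,320),(340,40,320),(330,80,340)):
    q=solve(q0,np.array(st,float),R0,500);path=[]
    for i in range(12):
        c=[]
        for d in dirs:
            q1=step(q,62.5*d);P,R=F(q1);t=R[:2,2]
            cost=np.linalg.norm(t-tg)+(5 if P[2]<280 else 0)+0.0
            c.append((cost,q1,d))
        c.sort(key=lambda x:x[0]); cost,q,d=c[0];P,R=F(q);path.append((d.round(2),P.round(0),R[:2,2].round(3),q.round(2)))
        if cost<.03:break
    print('START',st,i,cost)
    for p in path: print('  ',*p)
E
timeout 500 python3 unt.py
```

```text
START (340, 0, 300) 9 0.028831448660199013
   [-0.81 -0.3  -0.5 ] [364. -13. 295.] [ 0.526 -0.005] [ 1.07 -1.29 -0.87  0.49 -1.69  0.62]
   [-1.  0.  0.] [344. -10. 310.] [ 0.484 -0.015] [ 1.18 -1.29 -0.82  0.49 -1.82  0.55]
   [-0.87  0.   -0.5 ] [335.  -7. 293.] [ 0.439 -0.025] [ 1.2  -1.29 -0.83  0.45 -1.85  0.52]
   [-1.  0.  0.] [316.  -3. 306.] [ 0.395 -0.036] [ 1.32 -1.29 -0.78  0.44 -1.97  0.43]
   [-0.81 -0.3  -0.5 ] [308. -21. 287.] [ 0.348 -0.041] [ 1.2  -1.29 -0.79  0.37 -1.96  0.51]
   [-1.  0.  0.] [290. -21. 298.] [ 0.3   -0.046] [ 1.28 -1.29 -0.74  0.35 -2.05  0.44]
   [-1.  0.  0.] [273. -21. 308.] [ 0.251 -0.05 ] [ 1.35 -1.29 -0.69  0.31 -2.14  0.37]
   [-1.  0.  0.] [257. -23. 315.] [ 0.2   -0.052] [ 1.4  -1.29 -0.65  0.26 -2.21  0.3 ]
   [-0.94 -0.34  0.  ] [240. -52. 319.] [ 0.153 -0.045] [ 1.28 -1.29 -0.61  0.2  -2.24  0.39]
   [-0.94 -0.34  0.  ] [215. -88. 322.] [ 0.113 -0.028] [ 1.09 -1.29 -0.57  0.15 -2.25  0.55]
START (340, 0, 360) 9 0.023046191957855816
   [-0.81 -0.3  -0.5 ] [350. -13. 351.] [ 0.543 -0.004] [ 1.23 -1.29 -0.78  0.56 -1.83  0.54]
   [-0.87 
[... 3184 characters left out ...]
3.] [ 0.409 -0.12 ] [ 1.32 -1.29 -0.84  0.49 -1.99  0.41]
   [-0.94 -0.34  0.  ] [305. -32. 305.] [ 0.365 -0.131] [ 1.32 -1.29 -0.78  0.46 -2.07  0.41]
   [-0.81 -0.3  -0.5 ] [297. -51. 286.] [ 0.318 -0.136] [ 1.19 -1.29 -0.8   0.4  -2.04  0.5 ]
   [-0.94 -0.34  0.  ] [278. -80. 296.] [ 0.274 -0.134] [ 1.11 -1.29 -0.75  0.36 -2.08  0.58]
   [-1.  0.  0.] [259. -91. 306.] [ 0.227 -0.126] [ 1.1  -1.29 -0.7   0.31 -2.15  0.58]
   [-1.  0.  0.] [ 238. -106.  313.] [ 0.18  -0.111] [ 1.05 -1.29 -0.65  0.26 -2.2   0.61]
   [-1.  0.  0.] [ 212. -128.  318.] [ 0.138 -0.089] [ 0.93 -1.29 -0.61  0.21 -2.22  0.7 ]
   [-1.  0.  0.] [ 177. -153.  321.] [ 0.106 -0.06 ] [ 0.74 -1.29 -0.58  0.15 -2.24  0.85]
```

```bash
python3 st2.py -50 0 40; python3 st2.py -50 -235 25
```

```text
32.4 [ 1.2843 -0.7686 -0.739   0.614  -1.4122  0.2377] [426.  217.9 307.9] [ 0.1 -0.1 -4.5] gap 32.9
toolz [ 0.597  0.014 -0.802] tilt 36.67 toolx [ 0.802 -0.012  0.597] tooly [-0.002 -1.    -0.018]
axis [-0.507 -0.02   0.862] foot [487.1 220.3 204.1]
ang to n 2.35
tool cm for world delta [-1.62 -0.06 -6.19]
32.4 [ 1.2843 -0.7686 -0.739   0.614  -1.4122  0.2377] [426.  217.9 307.9] [ 0.1 -0.1 -4.5] gap 32.9
toolz [ 0.597  0.014 -0.802] tilt 36.67 toolx [ 0.802 -0.012  0.597] tooly [-0.002 -1.    -0.018]
axis [-0.507 -0.02   0.862] foot [487.1 220.3 204.1]
ang to n 2.35
tool cm for world delta [-2.23 23.46 -5.31]
```

Emit:
move_arm:
  commands: [1,-1,0,-4,0,1,-1.6,3,-6.2,0,1,-1.8,9,-6,0,1,-2,15,-5.6,0,1,-2.2,21,-5.3,0,1,-2.2,23.5,-5.3,0,1,-2.2,23.5,-5.3,0]

```text
t: 33.28
eef_pos: [376.2, -19.5, 332.7]
tcp_rot: [-3.119, -0.639, -0.02]
contact_force: [0.1, 0.7, -4.7]
finger_gap: 32.6
```

```bash
cat > nxt.py <<'E'
from plan import *
from hold import A
tg=np.array([float(sys.argv[1]) if len(sys.argv)>1 else .12,0.0]) if False else None
import sys
tg=np.array([float(sys.argv[1]),float(sys.argv[2])]); N=int(sys.argv[3]); L=float(sys.argv[4]) if len(sys.argv)>4 else 62.5
s=status.read_state();q=s['joint_pos'];P,R=F(q)
print('t',round(s['t'],2),'tcp',P.round(0),'tilt',R[:2,2].round(3),'q',q.round(3),'F',s['contact_force'].round(1))
dirs=[np.array([np.cos(a)*np.cos(e),np.sin(a)*np.cos(e),np.sin(e)]) for a in np.radians(np.arange(100,261,10)) for e in np.radians([-30,-15,0,15])]
for i in range(N):
    c=[]
    for d in dirs:
        q1=step(q,L*d);P1,R1=F(q1);c.append((np.linalg.norm(R1[:2,2]-tg)+(5 if P1[2]<290 else 0),q1,d))
    c.sort(key=lambda x:x[0]);_,q1,d=c[0];P,R=F(q);print('dir',d.round(2),'tool cm lead20',(R.T@d*20).round(1),'->',F(q1)[0].round(0),F(q1)[1][:2,2].round(3));q=q1
E
python3 nxt.py .12 0 3
```

```text
t 33.27 tcp [376. -20. 333.] tilt [0.597 0.011] q [ 1.055 -1.288 -0.84   0.541 -1.645  0.649] F [ 0.1  0.7 -4.7]
dir [-0.87  0.   -0.5 ] tool cm lead20 [-19.9   0.3  -2.3] -> [367. -19. 317.] [0.555 0.003]
dir [-0.97  0.   -0.26] tool cm lead20 [-18.9   0.3  -6.4] -> [352. -19. 317.] [ 0.511 -0.004]
dir [-0.97  0.   -0.26] tool cm lead20 [-19.2   0.3  -5.4] -> [337. -18. 316.] [ 0.466 -0.012]
```

Emit:
move_arm:
  commands: [1,-19.9,0.3,-2.3,0,1,-19.9,0.3,-2.3,0,1,-19.9,0.3,-2.3,0]

```text
t: 33.65
eef_pos: [372.9, -15.7, 303.8]
tcp_rot: [-3.128, -0.592, -0.017]
contact_force: [-0.2, -0.7, -3.5]
finger_gap: 32.7
```

Emit:
move_arm:
  commands: [1,-18.9,0.3,-6.4,0,1,-18.9,0.3,-6.4,0,1,-18.9,0.3,-6.4,0]

```text
t: 34.02
eef_pos: [357.2, -11.6, 309.3]
tcp_rot: [-3.137, -0.546, -0.015]
contact_force: [0.5, -0.4, -4.4]
finger_gap: 32.8
```

```bash
python3 nxt.py .12 0 3
```

```text
t 34.02 tcp [357. -12. 309.] tilt [ 0.519 -0.003] q [ 1.12  -1.288 -0.838  0.496 -1.742  0.593] F [ 0.5 -0.4 -4.4]
dir [-0.95 -0.17 -0.26] tool cm lead20 [-18.9   3.6  -5.4] -> [342. -23. 308.] [ 0.475 -0.009]
dir [-0.97  0.   -0.26] tool cm lead20 [-19.5   0.3  -4.6] -> [328. -24. 306.] [ 0.428 -0.014]
dir [-0.97  0.   -0.26] tool cm lead20 [-19.7   0.3  -3.6] -> [313. -26. 303.] [ 0.379 -0.017]
```

Emit:
move_arm:
  commands: [1,-18.9,3.6,-5.4,0,1,-18.9,3.6,-5.4,0,1,-18.9,3.6,-5.4,0]

```text
t: 34.4
eef_pos: [341.2, -46.9, 311.3]
tcp_rot: [-3.136, -0.5, -0.014]
contact_force: [-0.4, 0.0, -3.8]
finger_gap: 33.0
```

Emit:
move_arm:
  commands: [1,-19.5,0.3,-4.8,0,1,-19.5,0.3,-4.8,0,1,-19.5,0.3,-4.8,0]

```text
t: 34.78
eef_pos: [316.0, -86.6, 310.0]
tcp_rot: [-3.122, -0.454, -0.012]
contact_force: [1.2, -1.2, -5.2]
finger_gap: 32.3
```

Emit:
move_arm:
  commands: [1,-19.6,0.3,-4,0,1,-19.6,0.3,-4,0,1,-19.6,0.3,-4,0]

```text
t: 35.15
eef_pos: [233.0, -163.6, 296.0]
tcp_rot: [-3.084, -0.43, -0.01]
contact_force: [0.7, -1.0, -4.5]
finger_gap: 32.6
```

```bash
python3 nxt.py .12 0 4
```

```text
t 35.15 tcp [ 233. -164.  296.] tilt [0.417 0.054] q [ 0.195 -1.288 -0.661  0.029 -1.764  1.39 ] F [ 0.7 -1.  -4.5]
dir [-0.17  0.98  0.  ] tool cm lead20 [ -3.3 -19.7  -0.4] -> [ 246. -133.  304.] [0.387 0.093]
dir [-0.17  0.95 -0.26] tool cm lead20 [ -5.2 -18.6   5.2] -> [263. -99. 296.] [0.351 0.124]
dir [-0.34  0.94  0.  ] tool cm lead20 [ -6.4 -18.9  -0.1] -> [273. -58. 304.] [0.313 0.145]
dir [-0.48  0.84 -0.26] tool cm lead20 [-10.8 -16.3   4.3] -> [277. -16. 296.] [0.27  0.157]
```

```bash
python3 st2.py 130 20 15;python3 st2.py 120 185 15
```

```text
35.15 [ 0.1952 -1.2879 -0.6614  0.0289 -1.7641  1.3901] [ 233.  -163.6  296. ] [ 0.7 -1.  -4.5] gap 32.6
toolz [ 0.417  0.054 -0.907] tilt 24.86 toolx [ 0.909 -0.009  0.417] tooly [ 0.014 -0.999 -0.052]
axis [-0.317 -0.06   0.947] foot [ 271.2 -156.4  181.9]
ang to n 10.12
tool cm for world delta [12.42 -1.89  4.17]
35.15 [ 0.1952 -1.2879 -0.6614  0.0289 -1.7641  1.3901] [ 233.  -163.6  296. ] [ 0.7 -1.  -4.5] gap 32.6
toolz [ 0.417  0.054 -0.907] tilt 24.86 toolx [ 0.909 -0.009  0.417] tooly [ 0.014 -0.999 -0.052]
axis [-0.317 -0.06   0.947] foot [ 271.2 -156.4  181.9]
ang to n 10.12
tool cm for world delta [ 11.36 -18.38   4.63]
```

Emit:
move_arm:
  commands: [1,6,-1,2,0,1,12.4,-2,4.2,0,1,12.4,-7,4.2,0,1,11.4,-13,4.5,0,1,11.4,-18.4,4.6,0,1,11.4,-18.4,4.6,0,1,11.4,-18.4,4.6,0]

```text
t: 36.02
eef_pos: [353.1, 26.6, 310.5]
tcp_rot: [-3.084, -0.431, 0.003]
contact_force: [-0.8, -0.2, -4.2]
finger_gap: 32.7
```

```bash
python3 nxt.py .12 0 2
```

```text
t 36.02 tcp [353.  27. 311.] tilt [0.416 0.058] q [ 1.057 -1.138 -0.716  0.344 -1.71   0.627] F [-0.8 -0.2 -4.2]
dir [-0.95 -0.17 -0.26] tool cm lead20 [-19.5   3.1  -3.4] -> [319.  18. 302.] [0.39  0.054]
dir [-0.97  0.   -0.26] tool cm lead20 [-19.8  -0.2  -2.8] -> [304.  22. 298.] [0.341 0.045]
```

Emit:
move_arm:
  commands: [1,-19.6,0.5,-3.2,0,1,-19.6,0.5,-3.2,0,1,-19.6,0.5,-3.2,0]

```text
t: 36.4
eef_pos: [312.4, 34.3, 301.6]
tcp_rot: [-3.096, -0.385, 0.006]
contact_force: [0.5, 0.4, -4.3]
finger_gap: 32.9
```

```bash
python3 nxt.py .12 0 2
```

```text
t 36.4 tcp [312.  34. 302.] tilt [0.375 0.048] q [ 1.365 -1.288 -0.767  0.392 -1.932  0.391] F [ 0.5  0.4 -4.3]
dir [-0.95 -0.17 -0.26] tool cm lead20 [-19.6   3.1  -2.5] -> [298.  30. 298.] [0.327 0.036]
dir [-0.95 -0.17 -0.26] tool cm lead20 [-19.7   3.1  -1.5] -> [285.  25. 293.] [0.277 0.026]
```

Emit:
move_arm:
  commands: [1,-19.5,3.1,-3,0,1,-19.5,3.1,-3,0,1,-19.5,3.1,-3,0]

```text
t: 36.78
eef_pos: [299.9, 25.3, 301.8]
tcp_rot: [-3.105, -0.339, 0.007]
contact_force: [-0.7, 0.2, -4.9]
finger_gap: 32.7
```

```bash
python3 nxt.py .12 0 2
```

```text
t 36.77 tcp [300.  25. 302.] tilt [0.332 0.039] q [ 1.364 -1.288 -0.74   0.353 -1.982  0.384] F [-0.7  0.2 -4.9]
dir [-0.95 -0.17 -0.26] tool cm lead20 [-19.7   3.2  -1.6] -> [286.  18. 297.] [0.282 0.031]
dir [-0.97  0.   -0.26] tool cm lead20 [-20.   -0.2  -0.5] -> [271.  23. 291.] [0.231 0.022]
```

Emit:
move_arm:
  commands: [1,-19.7,2,-2.5,0,1,-19.7,2,-2.5,0,1,-19.7,2,-2.5,0]

```text
t: 37.15
eef_pos: [286.4, 22.3, 301.8]
tcp_rot: [-3.113, -0.292, 0.008]
contact_force: [-0.1, -0.2, -4.8]
finger_gap: 32.6
```

```bash
python3 nxt.py .12 0 2
```

```text
t 37.15 tcp [286.  22. 302.] tilt [0.288 0.031] q [ 1.391 -1.288 -0.716  0.316 -2.037  0.35 ] F [-0.1 -0.2 -4.8]
dir [-0.95 -0.17 -0.26] tool cm lead20 [-19.7   3.2  -0.6] -> [273.  14. 296.] [0.237 0.024]
dir [-1.  0.  0.] tool cm lead20 [-19.4  -0.3  -4.7] -> [255.  18. 304.] [0.185 0.018]
```

Emit:
move_arm:
  commands: [1,-19.7,1.6,-2,0,1,-19.7,1.6,-2,0,1,-19.7,1.6,-2,0]

```text
t: 37.52
eef_pos: [272.6, 21.5, 301.7]
tcp_rot: [-3.12, -0.245, 0.009]
contact_force: [0.2, -0.2, -4.3]
finger_gap: 32.7
```

Emit:
move_arm:
  commands: [1,-19.8,1.6,-1.5,0,1,-19.8,1.6,-1.5,0,1,-19.8,1.6,-1.5,0]

```text
t: 37.9
eef_pos: [258.5, 19.9, 301.8]
tcp_rot: [-3.127, -0.197, 0.01]
contact_force: [0.8, 0.2, -5.2]
finger_gap: 32.7
```

```bash
python3 nxt.py .12 0 2;python3 - <<'E'
from h import *
grab('side','side7');c=grab('top','top7')
a=cv2.imread('pics/side7.png');b=cv2.imread('pics/top7.png')
f=lambda im,x0,y0,w,h,k:cv2.resize(im[y0:y0+h,x0:x0+w],None,fx=k,fy=k,interpolation=cv2.INTER_CUBIC)
cv2.imwrite('pics/z10.png',np.hstack([f(a,160,100,200,180,2),f(b,240,150,180,180,2)]))
E
```

```text
t 37.9 tcp [259.  20. 302.] tilt [0.195 0.017] q [ 1.448 -1.288 -0.666  0.229 -2.139  0.263] F [ 0.8  0.2 -5.2]
dir [-0.97  0.   -0.26] tool cm lead20 [-20.   -0.2   1.3] -> [243.  25. 294.] [0.142 0.009]
dir [-0.64  0.77  0.  ] tool cm lead20 [-12.6 -15.5  -1.7] -> [220.  81. 297.] [ 0.122 -0.001]
```

View pics/z10.png

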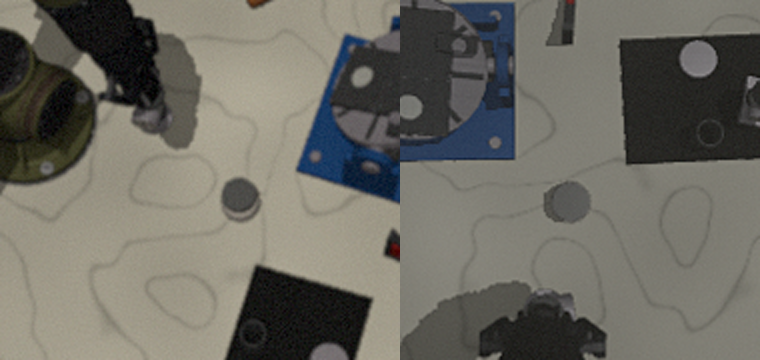

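```bash
cat > ov.py <<'E'
from hold import *
def overlay(tag,names,boxes,out,degs=(0,2.3)):
    s=status.read_state();r=R(s);o=[]
    for n,(x0,y0) in zip(names,boxes):
        c=dict(np.load(f'pics/{n}.npz'));T=np.linalg.inv(c['world_from_camera'])
        im=cv2.resize(c['img'][y0:y0+60,x0:x0+57,::-1],None,fx=7,fy=7,interpolation=cv2.INTER_CUBIC)
        def pr(X):
            p=(T[:3,:3]@X.T).T+T[:3,3]; uv=cv2.projectPoints(p[None],np.zeros(3),np.zeros(3),c['intrinsics'],np.array([c['k1'],0,0,0]))[0][:,0]
            return ((uv-[x0,y0]+.5)*7).astype(np.int32)
        for dg,col in zip(degs,((0,255,0),(0,0,255),(255,0,255))):
            M=Rn.from_euler('y',dg,degrees=True).as_matrix()
            a=r@M@A;f=s['eef_pos']+r@M@FT
            u=np.cross(a,[0,1,0]);u/=np.linalg.norm(u);v=np.cross(a,u);t=np.linspace(0,6.28,60)[:,None]
            for h in(0,8): cv2.polylines(im,[pr(f+a*h+28*(np.cos(t)*u+np.sin(t)*v))],True,col,1)
            print(dg,'axis',a.round(3),'foot',f.round(1))
        o.append(im)
    cv2.imwrite(out,np.hstack(o))
if __name__=='__main__':
    overlay('7',('side7','top7'),((210,130),(285,270)),'pics/z11.png')
E
python3 ov.py
```

```text
0 axis [-0.088 -0.021  0.996] foot [269.1  22.4 181.7]
2.3 axis [-0.128 -0.022  0.992] foot [273.9  22.4 182.2]
0 axis [-0.088 -0.021  0.996] foot [269.1  22.4 181.7]
2.3 axis [-0.128 -0.022  0.992] foot [273.9  22.4 182.2]
```

View pics/z11.png

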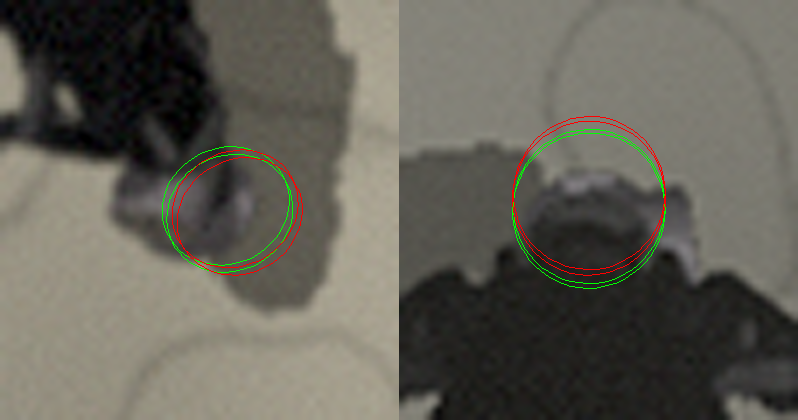

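```bash
sed -i "s/'pics\/z11.png')/'pics\/z12.png',(-4,-8,-11))/" ov.py; python3 ov.py
```

```text
-4 axis [-0.018 -0.02   1.   ] foot [260.7  22.3 181.3]
-8 axis [ 0.051 -0.019  0.998] foot [252.3  22.2 181.4]
-11 axis [ 0.104 -0.019  0.994] foot [246.   22.1 181.9]
-4 axis [-0.018 -0.02   1.   ] foot [260.7  22.3 181.3]
-8 axis [ 0.051 -0.019  0.998] foot [252.3  22.2 181.4]
-11 axis [ 0.104 -0.019  0.994] foot [246.   22.1 181.9]
```

View pics/z12.png

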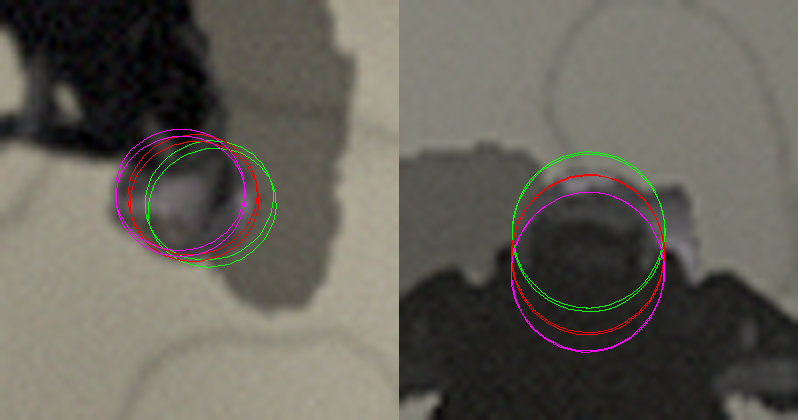

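```bash
python3 st2.py 275 -180 -30
```

```text
38.0 [ 1.4482 -1.2878 -0.6657  0.2293 -2.1396  0.2627] [258.5  19.9 301.7] [ 1.3 -0.3 -5. ] gap 32.7
toolz [ 0.195  0.017 -0.981] tilt 11.28 toolx [0.981 0.009 0.195] tooly [ 0.012 -1.    -0.014]
axis [-0.088 -0.021  0.996] foot [269.1  22.4 181.7]
ang to n 23.16
tool cm for world delta [26.22 18.38  8.  ]
```

Emit:
move_arm:
  commands: [1,2.5,1,0.6,0,1,6,4,1.8,0,1,10,7,3,0,1,14,10,4.2,0,1,18,13,5.4,0,1,22,16,6.7,0,1,25,18,7.6,0,1,26.2,18.4,8,0]

```text
t: 39.0
eef_pos: [534.6, -163.2, 267.3]
tcp_rot: [-3.128, -0.189, 0.006]
contact_force: [-0.9, -0.0, -4.3]
finger_gap: 32.8
```

Emit:
move_arm:
  commands: [1,0,0,0.1,0,1,0,0,0.1,0]

```text
t: 39.25
eef_pos: [534.3, -163.2, 264.9]
tcp_rot: [-3.128, -0.186, 0.006]
contact_force: [-0.2, -0.3, -4.8]
finger_gap: 32.7
```

```bash
python3 st2.py 0 0 -100; python3 - <<'E'
from h import *
grab('side','side8');grab('top','top8')
import cv2
a=cv2.imread('pics/side8.png');b=cv2.imread('pics/top8.png')
f=lambda im,x0,y0,w,h,k:cv2.resize(im[y0:y0+h,x0:x0+w],None,fx=k,fy=k,interpolation=cv2.INTER_CUBIC)
cv2.imwrite('pics/z13.png',np.hstack([f(a,240,200,130,150,3),f(b,330,130,130,150,3)]))
E
```

```text
39.25 [ 0.0607 -0.2198 -0.1408 -0.0036 -1.4632  1.5176] [ 534.3 -163.2  264.9] [-0.2 -0.3 -4.8] gap 32.7
toolz [ 0.185  0.015 -0.983] tilt 10.69 toolx [0.983 0.006 0.185] tooly [ 0.009 -1.    -0.014]
axis [-0.078 -0.02   0.997] foot [ 543.6 -160.8  144.7]
ang to n 23.74
tool cm for world delta [-1.85  0.14  9.83]
```

View pics/z13.png

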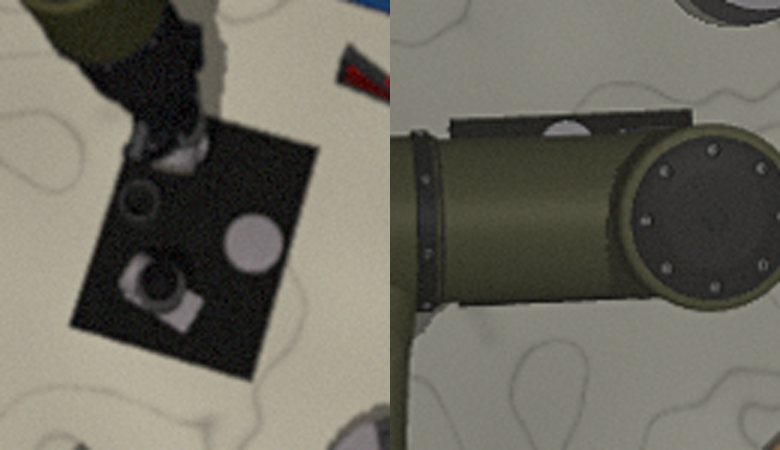

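```bash
python3 - <<'E'
from ov import *
overlay('8',('side8','side8'),((275,222),(275,222)),'pics/z14.png',(-4,-8,-11))
im=cv2.imread('pics/z14.png'); c=np.load('pics/side8.npz')['img'][222:282,275:332,::-1]
im[:,399:]=cv2.resize(c,None,fx=7,fy=7,interpolation=cv2.INTER_CUBIC); cv2.imwrite('pics/z14.png',im)
E
```

```text
-4 axis [-0.012 -0.019  1.   ] foot [ 535.7 -160.5  146.2]
-8 axis [ 0.058 -0.018  0.998] foot [ 527.3 -160.6  146.4]
-11 axis [ 0.11  -0.018  0.994] foot [ 521.  -160.7  147. ]
-4 axis [-0.012 -0.019  1.   ] foot [ 535.7 -160.5  146.2]
-8 axis [ 0.058 -0.018  0.998] foot [ 527.3 -160.6  146.4]
-11 axis [ 0.11  -0.018  0.994] foot [ 521.  -160.7  147. ]
```

View pics/z14.png

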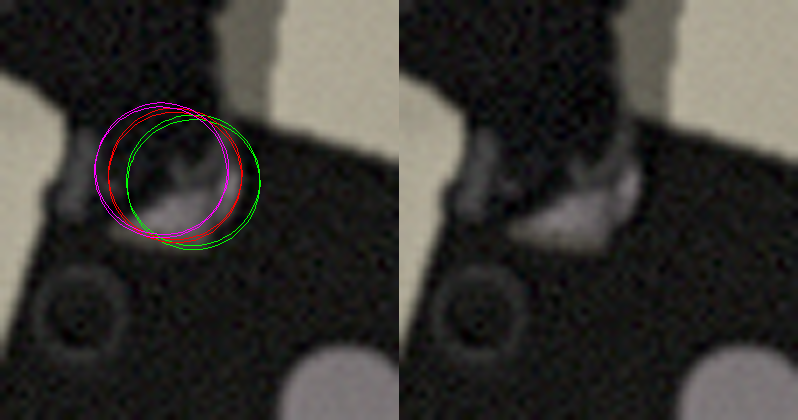

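The visible foot edge matches the –8° overlay, so the tester hangs about 3° off vertical with its foot near (527,–161). I'll lower it over the clear part of the mat.

Emit:
move_arm:
  commands: [1,-0.4,0,2,0,1,-0.9,0.1,5,0,1,-1.5,0.1,8,0,1,-2,0.2,11,0,1,-2.4,0.2,12.5,0,1,-2.4,0.2,12.8,0,1,-2.4,0.2,12.8,0]

```text
t: 40.22
eef_pos: [535.4, -163.1, 138.1]
tcp_rot: [-3.128, -0.192, 0.007]
contact_force: [-1.2, -0.5, -4.3]
finger_gap: 33.1
```

```bash
python3 st2.py 0 0 -10
```

```text
40.23 [ 0.0613 -0.2089 -0.3631 -0.0031 -1.2244  1.519 ] [ 535.4 -163.1  138.1] [-1.2 -0.5 -4.3] gap 33.1
toolz [ 0.19   0.015 -0.982] tilt 11.01 toolx [0.982 0.007 0.191] tooly [ 0.01  -1.    -0.013]
axis [-0.084 -0.019  0.996] foot [ 545.5 -160.7   18. ]
ang to n 23.42
tool cm for world delta [-0.19  0.01  0.98]
```

Emit:
move_arm:
  commands: [1,-0.1,0,0.4,0,1,-0.2,0,0.8,0,1,-0.22,0,1.1,0,1,-0.22,0,1.1,0]

```text
t: 40.72
eef_pos: [535.5, -162.9, 127.0]
tcp_rot: [-3.129, -0.192, 0.008]
contact_force: [0.1, -0.1, -4.8]
finger_gap: 32.6
```

Emit:
move_arm:
  commands: [1,-0.03,0,0.15,0,1,-0.04,0,0.2,0,1,-0.04,0,0.2,0]

```text
t: 41.1
eef_pos: [535.9, -162.9, 125.8]
tcp_rot: [-3.129, -0.193, 0.008]
contact_force: [-2.6, 1.8, 2.0]
finger_gap: 32.9
```

```bash
python3 st2.py 0 0 -10
```

```text
41.1 [ 0.0618 -0.2038 -0.3817 -0.0025 -1.1992  1.5187] [ 535.9 -162.9  125.8] [-2.6  1.8  2. ] gap 32.9
toolz [ 0.192  0.014 -0.981] tilt 11.1 toolx [0.981 0.008 0.192] tooly [ 0.01  -1.    -0.013]
axis [-0.085 -0.019  0.996] foot [ 546.1 -160.7    5.8]
ang to n 23.33
tool cm for world delta [-0.19  0.01  0.98]
```

Emit:
move_arm:
  commands: [1,-0.03,0,0.2,0,1,-0.06,0,0.35,0,1,-0.06,0,0.35,0,1,-0.06,0,0.35,0]

```text
t: 41.6
eef_pos: [535.9, -162.9, 122.2]
tcp_rot: [-3.129, -0.193, 0.008]
contact_force: [-2.9, 1.1, 3.7]
finger_gap: 32.6
```

```bash
python3 st2.py 0 0 -10;python3 - <<'E'
from h import *
grab('side','side9')
E
python3 - <<'E'
from ov import *
overlay('9',('side9','side9'),((275,222),(275,222)),'pics/z15.png',(-8,-11))
im=cv2.imread('pics/z15.png'); c=np.load('pics/side9.npz')['img'][222:282,275:332,::-1]
im[:,399:]=cv2.resize(c,None,fx=7,fy=7,interpolation=cv2.INTER_CUBIC); cv2.imwrite('pics/z15.png',im)
E
```

```text
41.6 [ 0.0618 -0.2019 -0.3867 -0.0025 -1.1924  1.5186] [ 535.9 -162.9  122.2] [-2.9  1.1  3.7] gap 32.6
toolz [ 0.192  0.014 -0.981] tilt 11.09 toolx [0.981 0.008 0.192] tooly [ 0.01  -1.    -0.012]
axis [-0.085 -0.019  0.996] foot [ 546.1 -160.7    2.2]
ang to n 23.34
tool cm for world delta [-0.19  0.01  0.98]
-8 axis [ 0.055 -0.017  0.998] foot [ 529.3 -160.8    1.9]
-11 axis [ 0.107 -0.017  0.994] foot [ 523.  -160.9    2.4]
-8 axis [ 0.055 -0.017  0.998] foot [ 529.3 -160.8    1.9]
-11 axis [ 0.107 -0.017  0.994] foot [ 523.  -160.9    2.4]
```

View pics/z15.png

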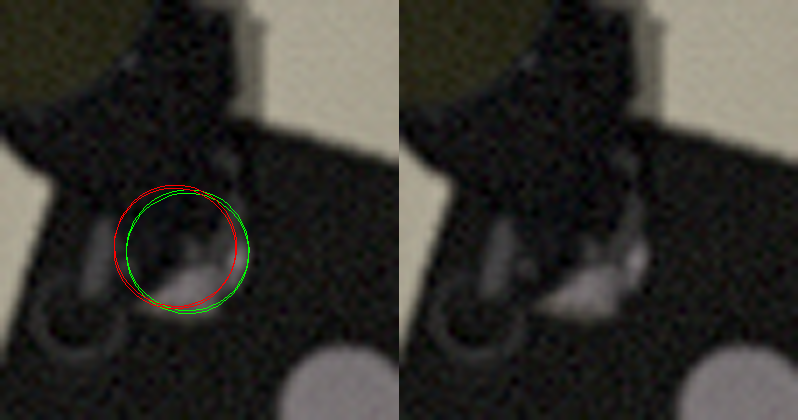

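Emit:
move_arm:
  commands: [1,0.03,0,-0.15,0,1,0.05,0,-0.27,0,1,0.05,0,-0.27,0,3.4,0.05,0,-0.27,0,3.6,0.05,0,-0.27,0,4,0.05,0,-0.27,0,5,0.05,0,-0.27,0,7,0.05,0,-0.27,0]

```text
t: 42.65
eef_pos: [535.9, -163.0, 124.9]
tcp_rot: [-3.129, -0.193, 0.008]
contact_force: [-0.6, -0.0, -0.4]
finger_gap: 66.7
```

```bash
python3 st2.py 0 0 150
```

```text
42.65 [ 0.0617 -0.2032 -0.3828 -0.0025 -1.1976  1.5187] [ 535.9 -163.   124.9] [-0.6 -0.  -0.4] gap 66.7
toolz [ 0.192  0.014 -0.981] tilt 11.09 toolx [0.981 0.008 0.192] tooly [ 0.01  -1.    -0.012]
axis [-0.085 -0.019  0.996] foot [ 546.1 -160.7    4.9]
ang to n 23.34
tool cm for world delta [  2.88  -0.19 -14.72]
```

Released. Now I'll retreat straight up and then back toward the robot.

Emit:
move_arm:
  commands: [8.2,0,0,0,0,8.2,0.4,0,-2,0,8.2,1,0,-5,0,8.2,2,0,-10,0,8.2,2.9,-0.2,-14.7,0,8.2,2.9,-0.2,-18,0,8.2,-3,-0.2,-20,0,8.2,-8,-0.2,-22,0]

```text
t: 43.65
eef_pos: [413.9, -164.8, 325.5]
tcp_rot: [-3.129, -0.192, 0.008]
contact_force: [-0.1, 0.4, 1.2]
finger_gap: 81.9
```

Emit:
move_arm:
  commands: [8.2,-6,-6,-2,0,8.2,-10,-12,-3,0,8.2,-14,-18,-4,0,8.2,-14,-18,-4,0,8.2,-14,-18,-4,0]

```text
t: 44.28
eef_pos: [273.8, 4.8, 341.0]
tcp_rot: [-3.129, -0.19, 0.009]
contact_force: [-0.5, 1.8, -0.0]
finger_gap: 82.1
```

```bash
python3 st2.py; python3 - <<'E'
from h import *
import cv2
for n,box in(('side',(285,225,320,275)),('top',(355,185,395,222))):
    c=grab(n,n+'10');P=pts(c);x0,y0,x1,y1=box;Q=P[y0:y1,x0:x1].reshape(-1,3)
    t=Q[(Q[:,2]>136)];print(n,'top',len(t),t.mean(0).round(1) if len(t) else '',t.min(0) if len(t) else '',t.max(0) if len(t) else '')
a=cv2.imread('pics/side10.png');b=cv2.imread('pics/top10.png')
f=lambda im,x0,y0,w,h,k:cv2.resize(im[y0:y0+h,x0:x0+w],None,fx=k,fy=k,interpolation=cv2.INTER_CUBIC)
cv2.imwrite('pics/z16.png',np.hstack([f(a,240,210,130,130,3),f(b,330,130,130,130,3)]))
E
```

```text
44.27 [ 1.1461 -1.1026 -0.5324  0.1876 -2.0419  0.5287] [273.8   4.8 341. ] [-0.5  1.8 -0. ] gap 82.1
toolz [ 0.189  0.014 -0.982] tilt 10.91 toolx [0.982 0.009 0.189] tooly [ 0.012 -1.    -0.012]
axis [-0.082 -0.019  0.996] foot [283.7   7.1 220.9]
ang to n 23.52
side top 107 [ 529.6 -162.1  145.3] [ 512.84982684 -178.10390006  136.3350206 ] [ 546.04550583 -144.46566563  153.72115226]
top top 118 [ 530.1 -161.5  143.9] [ 513.8002019  -176.64033966  136.05467471] [ 547.19902444 -145.3315739   148.46413526]
```

View pics/z16.png

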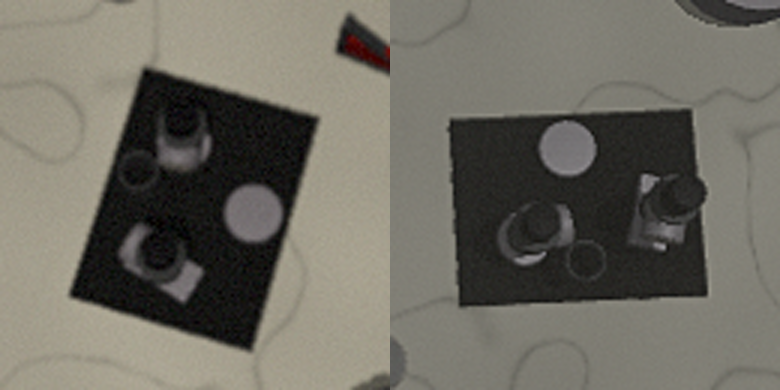

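```bash
python3 - <<'E'
from h import *
for n,box in(('top',(233,193,258,214)),('side',(330,122,350,150))):
    x0,y0,x1,y1=box
    for k in('0','10'):
        g=cv2.cvtColor(np.load(f'pics/{n}{k}.npz')['img'],cv2.COLOR_RGB2GRAY)[y0:y1,x0:x1]
        th,m=cv2.threshold(g,0,255,cv2.THRESH_OTSU);kk,l,st,ce=cv2.connectedComponentsWithStats(m);i=l[g.shape[0]//2,g.shape[1]//2];print(n,k,ce[i]+[x0,y0],st[i,4])
s=status.read_state();print(s['joint_velocities'].round(3))
print(ticket.hand_in())
E
```

```text
top 0 [244.09448819 203.2519685 ] 127
top 10 [244.09448819 203.2519685 ] 127
side 0 [340.53488372 137.93023256] 86
side 10 [340.475 138.   ] 80
[-0.232  0.063  0.015 -0.016  0.053  0.154]
the job is handed in; nothing more can be done
None
```

The hardness reading is taken, the tester is back upright on the mat, and the job is handed in at about 44 s of the 72 s allowed. No verdict was reported.

- **Tilting the tool:** the moves could not tilt the tool directly. I got the tilt by pushing at the arm's reach limits, where each call's measured pose becomes the new reference. Outward pushes tilted it to the plate normal. Inward pushes brought it back.
- **Reading:**
  - First stop: I held it for about 2 s at 8–13 N; one noisy reading was 13.2 N, with no further travel.
  - Second stop: I pressed up to about 25 N and held it there for more than 1 s. Travel from first contact was about 10 mm, then 6 mm more.
  - Foot position: camera overlays showed the foot centred on the spot within 1–2 mm. The axis, worked out from the arm pose, was about 1° off the plate normal.
- **Last checks:**
  - The tester stands upright and released at about (530, –162), with its top at 145 mm, as at the start.
  - The spot has not moved in either picture.
  - The V tester, test block and pipe piece look undisturbed; the other things were not measured.
- **What disagreed:**
  - The tester turned about 8° in the grip during and after pressing. My rigid-grip estimate of the foot was therefore off until I corrected it from the pictures.
  - It was leaning about 3° when it was set down and settled flat when let go.
  - The arm was still settling slightly when I handed in, well clear of everything.

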